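# Put the glass cutter away in the stay-lid chest

## Robot

A 6-joint arm with a two-finger parallel gripper is mounted at the origin on a cart in front of the work surface, level with it; the furniture and walls round the work are solid. World frame = base frame: x ahead of the robot, y to its left, z up, the work surface at z = 0. Lengths are in m, angles in rad, forces in N, time in s.
With the tool pointing down it reaches from about 0.3 to 0.875 m from the base axis. Payload 6.4 kg.
Tool frame: the origin (TCP) lies at the very end of the fingers, on their centre line; the grasp point (between the pads) lies 19 mm behind it; z points along the fingers, y is the line along which they close (so a half turn about z gives the same grasp; the last joint's range is limited). The gripper opens to 85 mm and grips with 20 to 120 N. Pads are 22 mm wide; open, the fingers measure 114 mm over their backs; the gripper's body (76 mm by 85 mm) begins 54 mm behind the grasp point. The pads swing forward as they close: fully open they stand 13 mm farther back than shut.
Start: joints at [0.924, 0.181, 1.607, -0, 1.354, -0.206], TCP at [0.245, 0.52, 0.231] pointing down, gripper open.
Joint ranges: [-2.99, 2.99], [-0.89, 2.07], [0.3, 2.58], [-1.14, 4.28], [0, 2.63], [-3.12, 3.12]. Speed limits (rad/s): [2.57, 2.57, 3.01, 3.14, 3.14, 3.14].

## Interface

Orientations are given as a unit quaternion [w, x, y, z].
In Python, from bench import ctrl gives the robot as it stands.
- The arm moves only by the tool jog_arm, never from a script. Its argument "series" is a list that holds one entry, the list of rows, each a list of 7 numbers: the shift along the tool's x, y, z in mm, then the turn, a rotation vector about the tool's x, y, z in rad, then the finger opening in mm, from 0 to 85.4. In form: [[[tx, ty, tz, rx, ry, rz, gripper], ...]]. A call has exactly 10 rows; each row shifts and turns the commanded pose from where the row before left it, along the tool's axes as they then stand; what a row does not reach is not made up. A row lasts 1/10 s, in which the tool goes at most 50 mm and 8.59 degrees, less where a joint would pass 70% of its speed; a pose out of reach is approached as far as the arm can. A call with a gripper value outside its range is refused whole. The fingers move at their own pace and stop on an object; the grip force is fixed at half the most. Time passes only in rows, so rows that do not move let the fingers close, or fill a call up. It gives the time, the measured TCP pose, the force, the opening and the grip force at its end, in the units of the state.
- ctrl.get_obs(): the state, without advancing time (a new reading comes with each control period).
- ctrl.camera(name): name is "side" or "top" or "wrist"; returns a dict with "frame" (384x512x3 uint8, blue, green, red), "z_map" (384x512 float32, m along the optical axis (not along the pixel's ray), 0 where there is no reading), "fx", "fy", "cx", "cy" (pixels), "xyz" and "rotation" of the camera in the world. Camera axes: x right, y down, z forward; pixel columns grow to the right and rows downward; lengths in m; the calibration is good to about 2 mm. A picture is of the moment at which its call begins.
- ctrl.hand_in(): hands the job in; it is judged then, once.
The state is a dict: "time_s": time; "q": joint angles; "dq": joint speeds; "joint_efforts": joint torques, N m; "eef_pos": TCP position; "eef_rot": TCP orientation; "wrist_force": force on the tool from outside, world axes, zero at the start; "torque": the same for the moment, N m; "opening": opening from 0.0 (shut) to 1.0 (fully open); "grasp_force": force on a finger pad.
Only numpy, scipy, OpenCV 4.12 (cv2) and the standard library are available. Lean on these libraries where they do the work, as an engineer would, in place of code of your own. Each camera call takes 0.05 s, during which the arm holds its last target. There are 200 camera calls.

## Task

Put the glass cutter that lies just right of the wooden chest away in it. Raise the lid by its bar pull until the folding stay on the chest's left side locks and the lid stands open by itself, but do not pull so far that the chest tips; lay the cutter down in the long front compartment and let go of it there, without dropping it; then pull the stay's knob to the front to break the locked joint, and ease the lid down until it is fully shut, never letting it fall.

Things in the scene. Friction and masses are not known exactly. Their poses are not given: they have to be found in the camera images.
- chest: Dark wooden chest with a lid, 190 deep (x) x 260 wide (y) x 98 mm high without the 14 mm lid, on a thin rubber mat. Origin: centre of its underside, 3 mm above the bench; x points to its back (away from the robot, within 13 degrees), y to its left, z up. It weighs about 3.5 kg, does not slide, but tips back on its rear feet if the raised lid is dragged back with over 8 N against the taut stay
- lid_hinge (a point): Middle of the lid's hinge axis, which runs along the chest's y; in the chest frame x = +95, z = +100 mm
- front_bay (a point): Middle of the floor of the long front compartment; in the chest frame x = -43, y = 0, z = +53 mm. The compartment is free 44 mm to front and back and 122 mm to left and right of it. Walls 8 mm thick, rim 45 mm above this floor; behind it a low divider 29 mm high, then small compartments with glass
- lid_pull (a point): Middle of the lid's pull: a round steel bar 12 mm thick, 100 mm long along the chest's y, held by posts at its ends 40 mm in front of the lid's front edge and level with the lid. It moves with the lid on a radius of 232 mm about the hinge axis; with the lid up it stands on top of it, up to 0.34 m above the bench
- chest_lid (a joint): Lid angle, rad: 0 shut, grows as it opens. The stay stops it between 1.20 and 1.43 (its foot is clamped elsewhere in its slot each time). In the last 0.012 rad (3 mm at the pull) a spring click draws the stay past straight: locked. Then the pull meets firm resistance; let go, the lid settles back 0.015 and stands. Let go sooner, the lid (0.5 kg) is unlocked and falls or hangs loose
- stay_knob (a point): Middle of the knob's black barrel (16 mm thick, 30 long, along y) on the stay's folding joint, 52 mm out from the chest's left side. It moves on a circle of radius 79.5 mm about the foot pivot at chest x = -5, z = 42 to 57 mm. Lid shut: knob at x = -68; locked: x = +39 to +48, z = 107 to 117. Pulled forward with 5 to 8 N the lock breaks; then the lid pushes it on (up to 12 N), shutting as it moves
- glass_cutter: Yellow pencil-shaped glass cutter, 18 mm wide and high, 152 mm long along its own y (handle 18 mm thick from y = -44 to +76 mm, thin steel tip at -y), 50 g. Origin: centre of its underside. It lies on the bench to the right of the chest

How it is judged:
By the outcome, as a careful person would: the job done as asked, in the order asked, and still so for the second after the job is handed in, with the robot touching nothing.
It also fails if it takes over 72 s, if anything falls off the work surface, if the arm or the gripper's body presses on something with over 40 N, if the wrist force passes 120 N, or if a joint passes its speed limit or range.

## Working session

There is one attempt and no reset: what is moved stays moved. The work goes in short steps, Python scripts to look and compute and a tool call to move; the robot and the scene stay as the last step left them, time stands still between calls to the robot, and variables do not carry over. Pictures are saved under pics/ and viewed, at most 10 in all, crops included, and the job is handed in when it is done.

Besides the shell and the picture viewer there is one more tool, called after "Emit:" as name(argument=value, ...) on one line, values as JSON. jog_arm: Moves the arm, as the interface text tells. Its arguments: {"type":"object","properties":{"series":{"type":"array"}},"required":["series"]}

```bash
mkdir -p pics; ls; cat > h.py <<'E'
import numpy as np, cv2
from bench import ctrl
from scipy.spatial.transform import Rotation as R
def rot(c):
    r=np.array(c["rotation"],float)
    return r if r.shape==(3,3) else R.from_quat(r[[1,2,3,0]]).as_matrix()
def cloud(c):
    z=c["z_map"]; v,u=np.mgrid[:z.shape[0],:z.shape[1]]
    p=np.stack([(u-c["cx"])/c["fx"]*z,(v-c["cy"])/c["fy"]*z,z],-1)
    return p@rot(c).T+np.array(c["xyz"])
def st():
    o=ctrl.get_obs(); q=np.array(o["eef_rot"]); M=R.from_quat(q[[1,2,3,0]]).as_matrix()
    print(round(o["time_s"],2),"p",np.round(o["eef_pos"],4),"q",np.round(o["q"],3),"F",np.round(o["wrist_force"],1),o["opening"],o["grasp_force"]);print(np.round(M,3).tolist())
    return o,M
E
python3 - <<'E'
from h import *
st()
for n in("side","top"):
    c=ctrl.camera(n); cv2.imwrite(f"pics/{n}0.png",c["frame"]); np.savez(f"{n}0.npz",cl=cloud(c),f=c["frame"],z=c["z_map"])
    print(n,c["xyz"],np.round(rot(c),3).tolist(),c["fx"])
im=np.vstack([cv2.imread("pics/top0.png"),cv2.imread("pics/side0.png")])
cv2.imwrite("pics/a.png",cv2.resize(im,(400,600),interpolation=cv2.INTER_AREA))
E
```

```text
pics
0.0 p [0.245  0.5196 0.2304] q [ 0.924  0.182  1.608  0.     1.354 -0.206] F [ 0.1 -0.4  0.7] 1.0022517919211744 0.0
[[-0.904, 0.427, -0.001], [0.427, 0.904, -0.001], [0.0, -0.002, -1.0]]
side [ 0.1230684  -0.89373224  0.62756404] [[0.881, -0.234, 0.412], [-0.474, -0.448, 0.758], [0.007, -0.863, -0.506]] 434.2586456099538
top [ 0.37341975 -0.08534883  1.05455189] [[0.104, -0.968, 0.227], [-0.995, -0.101, 0.024], [-0.0, -0.229, -0.974]] 363.9679729878014
```

View pics/top0.png

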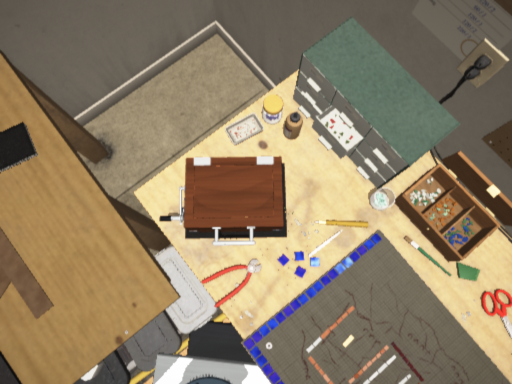

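View pics/side0.png

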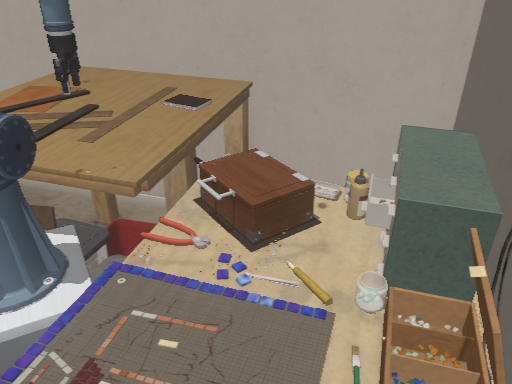

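Top view: chest lid (185–285, 157–235), bar pull near (233,236), knob (170,217), yellow cutter (318–368, 223). The side view shows its tip facing the chest, handle to the right.

```bash
python3 - <<'E'
from h import *
T=np.load("top0.npz");cl,f=T["cl"],T["f"].astype(int);S=np.load("side0.npz")
b,g,r=f[...,0],f[...,1],f[...,2]
v,u=np.mgrid[:384,:512]
def rep(n,m):
    p=cl[m&(T["z"]>0)]; print(n,m.sum(),np.round(np.median(p,0),4),"min",np.round(np.percentile(p,1,0),4),"max",np.round(np.percentile(p,99,0),4)); return p
# lid
m=(u>180)&(u<292)&(v>150)&(v<232)&(cl[...,2]>.10)&(cl[...,2]<.13)&(r>g+25)
p=rep("lid",m); rc=cv2.minAreaRect((p[:,:2]*1000).astype(np.float32)); print(rc); print(cv2.boxPoints(rc))
m=(u>205)&(u<262)&(v>=226)&(v<248)&(cl[...,2]>.09)&(r>140)&(abs(r-b)<40)
p=rep("pull",m); print(cv2.minAreaRect((p[:,:2]*1000).astype(np.float32)))
m=(u>155)&(u<183)&(v>205)&(v<228)&(cl[...,2]>.03)
p=rep("knobarea",m); print(cv2.minAreaRect((p[:,:2]*1000).astype(np.float32)))
m=(u>155)&(u<183)&(v>205)&(v<228)&(cl[...,2]>.03)&(r<60); rep("knob dark",m)
m=(u>305)&(u<380)&(v>210)&(v<232)&(r-b>90)&(cl[...,2]>.008)
p=rep("cutter",m); rc=cv2.minAreaRect((p[:,:2]*1000).astype(np.float32)); print(rc)
print(cv2.fitLine(p[:,:2].astype(np.float32),cv2.DIST_L2,0,.01,.01).ravel())
# what else near
for n,(a,c) in dict(table=(60,250),bench=(300,260),greenbox=(370,90),frontofbench=(330,340),jar=(381,199),plier=(230,270),lefttop=(140,260),mat=(215,238)).items(): print(n,np.round(cl[c,a],3))
E
```

```text
lid 6547 [ 0.5839 -0.0058  0.1187] min [ 0.4919 -0.1349  0.114 ] max [0.6871 0.1238 0.1231]
((591.5853271484375, -5.0950469970703125), (192.21136474609375, 260.090087890625), 6.876312255859375)
[[ 480.60114  112.50819]
 [ 511.74078 -145.71106]
 [ 702.5695  -122.69828]
 [ 671.4299   135.52097]]
pull 295 [ 0.4608 -0.0192  0.1149] min [ 0.4466 -0.0721  0.1108] max [0.5041 0.035  0.1196]
((474.86016845703125, -18.561992645263672), (47.475460052490234, 109.18231964111328), 7.3534064292907715)
knobarea 158 [0.5049 0.1466 0.1021] min [0.494  0.1212 0.084 ] max [0.5392 0.1819 0.1105]
((510.0709228515625, 153.53515625), (47.01433563232422, 61.2109489440918), 14.002907752990723)
knob dark 29 [0.5039 0.166  0.1029] min [0.4997 0.1554 0.0986] max [0.5105 0.1774 0.1064]
cutter 216 [ 0.554  -0.3376  0.0152] min [ 0.547  -0.3901  0.0097] max [ 0.564  -0.2735  0.0208]
((555.181640625, -332.3560485839844), (16.278043746948242, 118.56594848632812), 2.106715202331543)
[ 0.04365042 -0.99904686  0.55446494 -0.3356614 ]
table [0.392 0.42  0.11 ]
bench [ 0.437 -0.208  0.008]
greenbox [ 0.855 -0.322  0.236]
frontofbench [ 0.234 -0.304  0.011]
jar [ 0.635 -0.427  0.021]
plier [ 0.389 -0.014  0.016]
lefttop [0.389 0.212 0.108]
mat [0.464 0.027 0.116]
```

```bash
cat >> h.py <<'E'
import json,os
C0=np.array([.5916,-.0051,.003]); YAW=np.radians(6.87)
RC=R.from_euler('z',YAW)
def c2w(p): return RC.apply(np.array(p)/1000)+C0
def w2c(p): return RC.inv().apply(np.array(p)-C0)*1000
def ori(phi,yaw=0,roll=0):
    "tool rotation: phi deg below horizontal toward chest +x; yaw deg added; roll leans hand to the left"
    a=np.radians(phi); s,c=np.sin(a),np.cos(a)
    M=np.array([[0,s,c],[1,0,0],[0,c,-s]])
    return R.from_euler('z',YAW+np.radians(yaw))*R.from_euler('x',-roll,degrees=True)*R.from_matrix(M)
def plan(wps,sync=True):
    "wps: (chest xyz mm of point, back mm from TCP, R, opening, rows). prints rows in tool axes"
    if sync:
        o=ctrl.get_obs(); P=np.array(o["eef_pos"]); Q=R.from_quat(np.array(o["eef_rot"])[[1,2,3,0]])
    else:
        z=np.load("cmd.npy"); P=z[:3]; Q=R.from_quat(z[3:])
    out=[]
    for pt,back,Rt,op,n in wps:
        T=c2w(pt)+Rt.apply([0,0,back/1000])
        P0,Q0=P,Q; dv=(Q0.inv()*Rt).as_rotvec()
        for k in range(1,n+1):
            Pt=P0+(T-P0)*k/n; Qt=Q0*R.from_rotvec(dv*k/n)
            d=np.round(Q.inv().apply(Pt-P)*1000,1); w=np.round((Q.inv()*Qt).as_rotvec(),3)
            out.append([*(d+0.).tolist(),*(w+0.).tolist(),op])
            P=P+Q.apply(d/1000); Q=Q*R.from_rotvec(w)
    np.save("cmd.npy",np.r_[P,Q.as_quat()])
    for i in range(0,len(out),10): print(len(out[i:i+10]),json.dumps(out[i:i+10]).replace(".0,",",").replace(" ",""))
def where(phi=None):
    o=ctrl.get_obs(); Q=R.from_quat(np.array(o["eef_rot"])[[1,2,3,0]]); z=np.load("cmd.npy")
    print(round(o["time_s"],2),"tcp chest",np.round(w2c(o["eef_pos"]),1),"cmd",np.round(w2c(z[:3]),1),"roterr",np.round((R.from_quat(z[3:]).inv()*Q).as_rotvec(),3),"Fc",np.round(RC.inv().apply(o["wrist_force"]),1),"op",round(o["opening"]*85.4,1),"g",round(float(o["grasp_force"]),1))
E
python3 - <<'E'
from h import *
B=(-136,0,105)
plan([((-230,0,220),0,ori(60),24,16),(B,-60,ori(60),24,4)])
plan([(B,-60,ori(60),24,1),(B,15,ori(60),24,10)],sync=False)
E
```

```text
10 [[-21.4,-28.1,0.5,-0.03,-0.016,0.062,24],[-23.1,-26.7,0,-0.03,-0.017,0.061,24],[-24.7,-25.2,-0.3,-0.03,-0.016,0.062,24],[-26.2,-23.6,-0.7,-0.03,-0.017,0.062,24],[-27.7,-22,-0.8,-0.03,-0.016,0.061,24],[-28.9,-20.1,-1.1,-0.03,-0.017,0.062,24],[-30.1,-18.4,-1.1,-0.03,-0.016,0.061,24],[-31.3,-16.4,-1.2,-0.03,-0.017,0.062,24],[-32.2,-14.4,-1.1,-0.03,-0.016,0.062,24],[-33,-12.3,-1,-0.03,-0.017,0.061,24]]
10 [[-33.8,-10.3,-0.7,-0.03,-0.016,0.062,24],[-34.3,-8.2,-0.5,-0.03,-0.017,0.062,24],[-34.8,-6,-0.1,-0.03,-0.016,0.061,24],[-35.1,-3.9,0.3,-0.03,-0.017,0.062,24],[-35.3,-1.7,0.8,-0.03,-0.016,0.062,24],[-35.2,0.5,1.4,-0.03,-0.017,0.061,24],[0,6,21.7,0,0,0,24],[0,5.9,21.6,0,0,0,24],[0,6,21.7,0,0,0,24],[0,5.9,21.6,0,0,0,24]]
10 [[0,0,0,0,0,0,24],[0,0,7.5,0,0,0,24],[0,0,7.5,0,0,0,24],[0,0,7.5,0,0,0,24],[0,0,7.5,0,0,0,24],[0,0,7.5,0,0,0,24],[0,0,7.5,0,0,0,24],[0,0,7.5,0,0,0,24],[0,0,7.5,0,0,0,24],[0,0,7.5,0,0,0,24]]
1 [[0,0,7.5,0,0,0,24]]
```

Emit:
jog_arm(series=[[[-21.4,-28.1,0.5,-0.03,-0.016,0.062,24],[-23.1,-26.7,0,-0.03,-0.017,0.061,24],[-24.7,-25.2,-0.3,-0.03,-0.016,0.062,24],[-26.2,-23.6,-0.7,-0.03,-0.017,0.062,24],[-27.7,-22,-0.8,-0.03,-0.016,0.061,24],[-28.9,-20.1,-1.1,-0.03,-0.017,0.062,24],[-30.1,-18.4,-1.1,-0.03,-0.016,0.061,24],[-31.3,-16.4,-1.2,-0.03,-0.017,0.062,24],[-32.2,-14.4,-1.1,-0.03,-0.016,0.062,24],[-33,-12.3,-1,-0.03,-0.017,0.061,24]]])

```text
time_s: 1.1
eef_pos: [0.3189, 0.174, 0.2259]
eef_rot: [0.112, 0.5, 0.849, 0.126]
wrist_force: [0.5, -0.1, 0.2]
opening: 0.282
grasp_force: 0.0
```

Emit:
jog_arm(series=[[[-33.8,-10.3,-0.7,-0.03,-0.016,0.062,24],[-34.3,-8.2,-0.5,-0.03,-0.017,0.062,24],[-34.8,-6,-0.1,-0.03,-0.016,0.061,24],[-35.1,-3.9,0.3,-0.03,-0.017,0.062,24],[-35.3,-1.7,0.8,-0.03,-0.016,0.062,24],[-35.2,0.5,1.4,-0.03,-0.017,0.061,24],[0,6,21.7,0,0,0,24],[0,5.9,21.6,0,0,0,24],[0,6,21.7,0,0,0,24],[0,5.9,21.6,0,0,0,24]]])

```text
time_s: 2.1
eef_pos: [0.429, -0.0248, 0.159]
eef_rot: [0.172, 0.641, 0.722, 0.194]
wrist_force: [-0.6, -0.2, -0.1]
opening: 0.283
grasp_force: 0.0
```

```bash
python3 - <<'E'
from h import *
where(); st()
c=ctrl.camera("wrist"); cv2.imwrite("pics/w1.png",c["frame"]); np.savez("w1.npz",cl=cloud(c),f=c["frame"])
B=(-136,0,105)
plan([(B,-60,ori(60),24,2),(B,15,ori(60),24,8)])
E
```

```text
2.1 tcp chest [-1.638e+02 -1.000e-01  1.560e+02] cmd [-128.5    0.    92. ] roterr [0.    0.    0.002] Fc [-0.6 -0.2 -0.1] op 24.2 g 0.0
2.1 p [ 0.429  -0.0248  0.159 ] q [-0.605 -0.473  2.419  0.461  0.842 -0.972] F [-0.6 -0.2 -0.1] 0.28310399447675805 0.0
[[-0.118, 0.86, 0.496], [0.993, 0.102, 0.06], [0.001, 0.5, -0.866]]
10 [[-0.4,0,-2.2,-0.002,-0.002,-0.002,24],[-0.4,0,-2.2,-0.002,-0.001,-0.001,24],[0,0,9.4,0,0,0,24],[0,0,9.4,0,0,0,24],[0,0,9.3,0,0,0,24],[0,0,9.4,0,0,0,24],[0,0,9.4,0,0,0,24],[0,0,9.4,0,0,0,24],[0,0,9.4,0,0,0,24],[0,0,9.3,0,0,0,24]]
```

View pics/w1.png

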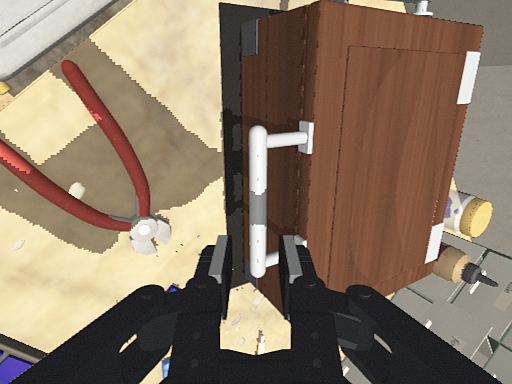

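Wrist view: the bar runs vertically from (258,130) to (258,270), the open fingers at (215–290, 280) straddle its line. Checking the bar's position with the depth.

```bash
python3 - <<'E'
from h import *
W=np.load("w1.npz"); f=W["f"].astype(int); p=w2c(W["cl"].reshape(-1,3)).reshape(384,512,3)
m=np.zeros((384,512),bool); m[135:235,245:272]=True
m&=(f.min(2)>110)&(p[...,2]>80)
q=p[m]; print(m.sum(),np.median(q,0),np.percentile(q,2,0),np.percentile(q,98,0))
for r in (140,170,200,230,260): print(r,np.round(p[r,258],1))
E
```

```text
1757 [-136.74291931   23.72708302  112.93568831] [-140.41222154  -14.43798445  107.97295179] [-127.55674384   52.31476626  114.78907655]
140 [-137.5   50.4  115. ]
170 [-137.1   30.9  114.4]
200 [-136.1    9.6  112.7]
230 [-136.1  -12.7  112.8]
260 [-136.3  -36.3  113.2]
```

Emit:
jog_arm(series=[[[-0.4,0,-2.2,-0.002,-0.002,-0.002,24],[-0.4,0,-2.2,-0.002,-0.001,-0.001,24],[0,0,9.4,0,0,0,24],[0,0,9.4,0,0,0,24],[0,0,9.4,0,0,0,24],[0,0,9.4,0,0,0,24],[0,0,0,0,0,0,24],[0,0,0,0,0,0,24],[0,0,0,0,0,0,24],[0,0,0,0,0,0,24]]])

```text
time_s: 3.15
eef_pos: [0.4456, -0.0236, 0.1322]
eef_rot: [0.175, 0.64, 0.723, 0.194]
wrist_force: [1.4, -0.2, -0.0]
opening: 0.282
grasp_force: 0.0
```

```bash
python3 - <<'E'
from h import *
where()
B=(-135,0,107)
plan([(B,15,ori(60),24,5),(B,15,ori(60),0,5)])
E
```

```text
3.15 tcp chest [-147.1   -0.9  129.2] cmd [-128.5    0.    92.1] roterr [-0.005 -0.003 -0.003] Fc [ 1.3 -0.4 -0. ] op 24.1 g 0.0
10 [[0.2,-0.2,8,0.001,0.001,0.001,24],[0.2,-0.1,8.1,0.001,0,0,24],[0.2,-0.2,8.1,0.001,0.001,0.001,24],[0.2,-0.1,8,0.002,0,0,24],[0.2,-0.1,8.1,0.001,0.001,0.001,24],[0,0,0,0,0,0,0],[0,0,0,0,0,0,0],[0,0,0,0,0,0,0],[0,0,0,0,0,0,0],[0,0,0,0,0,0,0]]
```

Emit:
jog_arm(series=[[[0.2,-0.2,8,0.001,0.001,0.001,24],[0.2,-0.1,8.1,0.001,0,0,24],[0.2,-0.2,8.1,0.001,0.001,0.001,24],[0.2,-0.1,8,0.002,0,0,24],[0.2,-0.1,8.1,0.001,0.001,0.001,24],[0,0,0,0,0,0,0],[0,0,0,0,0,0,0],[0,0,0,0,0,0,0],[0,0,0,0,0,0,0],[0,0,0,0,0,0,0]]])

```text
time_s: 4.15
eef_pos: [0.4664, -0.0201, 0.0979]
eef_rot: [0.172, 0.641, 0.722, 0.195]
wrist_force: [11.8, 5.5, -3.5]
opening: 0.115
grasp_force: 58.3
```

```bash
python3 - <<'E'
from h import *
where(); st()
def bar(th,r=232,off=0):
    a=np.radians(th)+0.03*1; return (95-r*np.cos(a),0,100+r*np.sin(a))
# radius: bar at shut (-137,107): angle .03
plan([(bar(t),15,ori(60+t*.3),0,2) for t in range(5,41,5)][:8]+[(bar(44),15,ori(73),0,4)],sync=False)
E
```

```text
4.15 tcp chest [-1.261e+02  1.000e-01  9.490e+01] cmd [-127.5   -0.    94. ] roterr [-0.002  0.001  0.001] Fc [12.4  4.  -3.5] op 9.8 g 58.3
4.15 p [ 0.4664 -0.0201  0.0979] q [-0.517 -0.184  2.38   0.571  0.586 -1.06 ] F [11.8  5.5 -3.5] 0.11465238775077012 58.315497636795044
[[-0.119, 0.859, 0.498], [0.993, 0.103, 0.061], [0.001, 0.502, -0.865]]
10 [[0,4.7,-8.9,0.013,0,0,0],[0,4.5,-8.9,0.013,0,0,0],[0,6,-8,0.013,0,0,0],[0,5.9,-8.1,0.013,0,0,0],[0,6.5,-7.6,0.013,0,0,0],[0,6.3,-7.7,0.013,0,0,0],[0,6.9,-7.2,0.013,0,0,0],[0,6.9,-7.2,0.013,0,0,0],[0,7.3,-6.8,0.013,0,0,0],[0,7.3,-6.8,0.014,0,0,0]]
10 [[0,7.7,-6.3,0.013,0,0,0],[0,7.7,-6.4,0.013,0,0,0],[0,8.1,-5.8,0.013,0,0,0],[0,8.1,-5.8,0.013,0,0,0],[0,8.4,-5.3,0.013,0,0,0],[0,8.4,-5.4,0.013,0,0,0],[0,3.5,-1.9,0.004,0,0,0],[0,3.5,-1.9,0.005,0,0,0],[0,3.5,-2,0.004,0,0,0],[0,3.4,-1.9,0.005,0,0,0]]
```

```bash
sed -i 's/^C0=.*/C0=np.array([.5949,-.0047,.003])/' h.py; cat >> h.py <<'E'
def bar(th,r=232):
    a=np.radians(th)+0.03; return (95-r*np.cos(a),0,100+r*np.sin(a))
E
python3 - <<'E'
from h import *
where()
plan([(bar(t),15,ori(60+t*.3),0,1) for t in np.r_[1,np.arange(3.5,41,2),np.array([42])]])
E
```

```text
Traceback (most recent call last):
  File "h.py", line 17, in <module>
    RC=R.from_euler('z',YAW)
                        ^^^
NameError: name 'YAW' is not defined
```

```bash
sed -i 's/^C0=.*/C0=np.array([.5949,-.0047,.003]); YAW=np.radians(6.87)/' h.py
python3 - <<'E'
from h import *
where()
plan([(bar(t),15,ori(60+t*.3),0,1) for t in np.r_[1,np.arange(3.5,41,2),np.array([42])]])
E
```

```text
4.15 tcp chest [-1.294e+02  1.000e-01  9.490e+01] cmd [-65.9  -0.  251.7] roterr [-0.229  0.001  0.001] Fc [12.4  4.  -3.5] op 9.8 g 58.3
10 [[-0.1,1.6,-2.6,0.007,-0.001,-0.001,0],[0,5.4,-8.4,0.013,0,0,0],[0,4.6,-6.6,0.011,0,0,0],[0,4.6,-6.5,0.01,0,0,0],[0,4.8,-6.4,0.011,0,0,0],[0,5,-6.3,0.01,0,0,0],[0,5.2,-6.1,0.011,0,0,0],[0,5.2,-6,0.01,0,0,0],[0,5.5,-5.9,0.011,0,0,0],[0,5.5,-5.7,0.01,0,0,0]]
10 [[0,5.7,-5.6,0.011,0,0,0],[0,5.9,-5.5,0.01,0,0,0],[0,5.9,-5.3,0.011,0,0,0],[0,6.1,-5.1,0.01,0,0,0],[0,6.3,-5,0.01,0,0,0],[0,6.3,-4.8,0.011,0,0,0],[0,6.5,-4.7,0.01,0,0,0],[0,6.5,-4.5,0.011,0,0,0],[0,6.7,-4.3,0.01,0,0,0],[0,6.8,-4.2,0.011,0,0,0]]
1 [[-0.1,8.6,-5,0.013,0,0,0]]
```

Emit:
jog_arm(series=[[[-0.1,3.2,-2.6,0.007,-0.001,-0.001,0],[0,5.4,-8.4,0.013,0,0,0],[0,4.6,-6.6,0.011,0,0,0],[0,4.6,-6.5,0.01,0,0,0],[0,4.8,-6.4,0.011,0,0,0],[0,5,-6.3,0.01,0,0,0],[0,5.2,-6.1,0.011,0,0,0],[0,5.2,-6,0.01,0,0,0],[0,5.5,-5.9,0.011,0,0,0],[0,5.5,-5.7,0.01,0,0,0]]])

```text
time_s: 5.15
eef_pos: [0.4793, -0.0183, 0.1718]
eef_rot: [0.136, 0.649, 0.733, 0.154]
wrist_force: [-4.3, -4.4, -3.8]
opening: 0.119
grasp_force: 58.5
```

```bash
cat >> h.py <<'E'
def lid():
    o=ctrl.get_obs(); Q=R.from_quat(np.array(o["eef_rot"])[[1,2,3,0]]); F=RC.inv().apply(o["wrist_force"])
    b=w2c(np.array(o["eef_pos"]))-RC.inv().apply(Q.apply([0,0,15])); d=b-[95,0,100]
    th=np.arctan2(d[2],-d[0]); t=np.array([np.sin(th),0,np.cos(th)]); n=np.array([-np.cos(th),0,np.sin(th)])
    z=RC.inv().apply(Q.apply([0,0,1])); print("bar",np.round(b,1),"r",round(np.hypot(d[0],d[2]),1),"theta deg",round(np.degrees(th-.03),2),"rad",round(th-.03,4),"Ftan",round(F@t,1),"Frad",round(F@n,1),"phi",round(np.degrees(np.arctan2(-z[2],z[0])),1),"q",np.round(o["q"],2))
E
python3 - <<'E'
from h import *
where(); lid()
E
```

```text
5.15 tcp chest [-116.4    0.3  168.8] cmd [-68.2  -0.  246. ] roterr [-0.11   0.    -0.001] Fc [-4.8 -3.9 -3.8] op 10.1 g 58.5
bar [-122.4    0.3  182.5] r 232.6 theta deg 19.07 rad 0.3328 Ftan -5.3 Frad 3.2 phi 66.3 q [-0.44 -0.26  2.21  0.29  0.85 -0.71]
```

Emit:
jog_arm(series=[[[0,5.7,-5.6,0.011,0,0,0],[0,5.9,-5.5,0.01,0,0,0],[0,5.9,-5.3,0.011,0,0,0],[0,6.1,-5.1,0.01,0,0,0],[0,6.3,-5,0.01,0,0,0],[0,6.3,-4.8,0.011,0,0,0],[0,6.5,-4.7,0.01,0,0,0],[0,6.5,-4.5,0.011,0,0,0],[0,6.7,-4.3,0.01,0,0,0],[0,6.8,-4.2,0.011,0,0,0]]])

```text
time_s: 6.15
eef_pos: [0.5177, -0.0138, 0.2407]
eef_rot: [0.101, 0.655, 0.74, 0.113]
wrist_force: [-24.6, -4.4, 15.3]
opening: 0.112
grasp_force: 59.3
```

```bash
python3 - <<'E'
from h import *
where(); lid()
plan([(bar(t),15,ori(60+t*.3),0,1) for t in np.linspace(41.2,64,12)[0:10]])
E
```

```text
6.15 tcp chest [-7.770e+01  2.000e-01  2.377e+02] cmd [-68.2  -0.  246. ] roterr [-0.    -0.    -0.002] Fc [-25.   -1.5  15.3] op 9.6 g 59.3
bar [-8.22e+01  2.00e-01  2.52e+02] r 233.5 theta deg 38.9 rad 0.679 Ftan -4.6 Frad 28.9 phi 72.6 q [-0.34 -0.17  1.97  0.15  1.07 -0.52]
10 [[-0.3,8.8,-3.5,-0.004,0.001,0.002,0],[0.1,7.3,-4,0.011,0,0,0],[0,7.3,-3.8,0.011,0,0,0],[0,7.4,-3.6,0.011,0,0,0],[0,7.5,-3.4,0.011,0,0,0],[0,7.6,-3.3,0.011,0,0,0],[0,7.6,-3,0.01,0,0,0],[0,7.8,-2.8,0.011,0,0,0],[0,7.8,-2.6,0.011,0,0,0],[0,7.9,-2.5,0.011,0,0,0]]
```

```bash
python3 - <<'E'
from h import *
plan([(bar(t,233.5),15,ori(72.6+(t-39)*.3),0,1) for t in np.linspace(41,60,10)])
E
```

```text
10 [[-0.3,7.2,-4.4,0.011,0.001,0.002,0],[0.1,7.3,-4.2,0.011,0,0,0],[0,7.4,-4.1,0.011,0,0,0],[0,7.6,-3.8,0.011,0,0,0],[0,7.6,-3.6,0.011,0,0,0],[0,7.7,-3.5,0.011,0,0,0],[0,7.8,-3.2,0.011,0,0,0],[0,7.9,-3,0.011,0,0,0],[0,8,-2.8,0.011,0,0,0],[0,8,-2.6,0.011,0,0,0]]
```

Emit:
jog_arm(series=[[[-0.3,6.3,-5.8,0.011,0.001,0.002,0],[0.1,6.4,-5.6,0.011,0,0,0],[0,7.4,-4.1,0.011,0,0,0],[0,7.6,-3.8,0.011,0,0,0],[0,7.6,-3.6,0.011,0,0,0],[0,7.7,-3.5,0.011,0,0,0],[0,7.8,-3.2,0.011,0,0,0],[0,7.9,-3,0.011,0,0,0],[0,8,-2.8,0.011,0,0,0],[0,8,-2.6,0.011,0,0,0]]])

```text
time_s: 7.15
eef_pos: [0.5823, -0.0061, 0.2964]
eef_rot: [0.066, 0.661, 0.744, 0.075]
wrist_force: [-0.4, -1.2, -3.2]
opening: 0.113
grasp_force: 58.4
```

```bash
python3 - <<'E'
from h import *
where(); lid()
c=ctrl.camera("side"); cv2.imwrite("pics/s2.png",cv2.resize(c["frame"][60:300,130:400],None,fx=2,fy=2))
plan([(bar(t,233.5),15,ori(79),0,1) for t in np.linspace(59.7,64,10)+.5])
E
```

```text
7.15 tcp chest [-1.260e+01  1.000e-01  2.934e+02] cmd [-12.8   0.  290.9] roterr [-0.006  0.001  0.001] Fc [-0.5 -1.2 -3.2] op 9.6 g 58.4
bar [-1.560e+01  1.000e-01  3.081e+02] r 235.6 theta deg 60.28 rad 1.0522 Ftan -1.9 Frad -2.6 phi 78.5 q [-0.26  0.01  1.67  0.08  1.27 -0.39]
10 [[-0.1,-1.7,2.8,0.011,-0.001,-0.001,0],[0,1.9,-0.6,0,0,0,0],[0,1.9,-0.6,0,0,0,0],[0,1.8,-0.5,0,0,0,0],[0,1.9,-0.5,0,0,0,0],[0,1.9,-0.5,0,0,0,0],[0,1.9,-0.5,0,0,0,0],[0,1.9,-0.5,0,0,0,0],[0,1.9,-0.4,0,0,0,0],[0,1.9,-0.5,0,0,0,0]]
```

```bash
python3 - <<'E'
from h import *
plan([(bar(t,235.6),15,ori(80),0,1) for t in np.linspace(60.9,66.8,10)])
E
```

```text
10 [[-0.1,0.2,-0.1,0.029,-0.001,-0.001,0],[0,2.6,-0.8,0,0,0,0],[0,2.6,-0.7,0,0,0,0],[0,2.6,-0.8,0,0,0,0],[0,2.6,-0.7,0,0,0,0],[0,2.6,-0.6,0,0,0,0],[0,2.6,-0.7,0,0,0,0],[0,2.7,-0.6,0,0,0,0],[0,2.6,-0.6,0,0,0,0],[0,2.6,-0.5,0,0,0,0]]
```

Emit:
jog_arm(series=[[[-0.1,0.2,-0.1,0.029,-0.001,-0.001,0],[0,2.6,-0.8,0,0,0,0],[0,2.6,-0.7,0,0,0,0],[0,2.6,-0.8,0,0,0,0],[0,2.6,-0.7,0,0,0,0],[0,2.6,-0.6,0,0,0,0],[0,2.6,-0.7,0,0,0,0],[0,2.7,-0.6,0,0,0,0],[0,2.6,-0.6,0,0,0,0],[0,2.6,-0.5,0,0,0,0]]])

```text
time_s: 8.2
eef_pos: [0.6045, -0.0035, 0.3069]
eef_rot: [0.057, 0.661, 0.745, 0.065]
wrist_force: [-4.9, -0.3, 5.8]
opening: 0.114
grasp_force: 61.6
```

```bash
python3 - <<'E'
from h import *
where(); lid()
c=ctrl.camera("top"); p=w2c(cloud(c).reshape(-1,3)).reshape(384,512,3); f=c["frame"].astype(int)
im=c["frame"][110:270,110:310]; cv2.imwrite("pics/t2.png",cv2.resize(im,None,fx=3.5,fy=3.5,interpolation=cv2.INTER_CUBIC))
np.savez("t2.npz",p=p,f=f)
m=(p[...,1]>140)&(p[...,1]<215)&(abs(p[...,0])<110)&(p[...,2]>60)&(p[...,2]<260)
q=p[m]; print(m.sum())
d=m&(f.max(2)<75); print(d.sum(),np.median(p[d],0),np.percentile(p[d],5,0),np.percentile(p[d],95,0))
plan([(bar(t,235.6),15,ori(80),0,1) for t in np.linspace(67,69.5,10)],sync=False)
E
```

```text
8.2 tcp chest [9.700e+00 1.000e-01 3.039e+02] cmd [ 11.3   0.  304.4] roterr [ 0. -0. -0.] Fc [-4.9  0.3  5.8] op 9.7 g 61.6
bar [7.100e+00 1.000e-01 3.187e+02] r 235.7 theta deg 66.39 rad 1.1586 Ftan -2.4 Frad 7.2 phi 80.1 q [-0.23  0.07  1.58  0.06  1.32 -0.36]
153
43 [  9.27540626 179.7856683  129.70694248] [  4.16732067 169.63776092 127.50938549] [ 15.19290277 190.63106109 133.01477053]
10 [[0,0.8,-0.2,0,0,0,0],[0,1.1,-0.2,0,0,0,0],[0,1.2,-0.2,0,0,0,0],[0,1.1,-0.2,0,0,0,0],[0,1.1,-0.2,0,0,0,0],[0,1.1,-0.2,0,0,0,0],[0,1.2,-0.2,0,0,0,0],[0,1.1,-0.2,0,0,0,0],[0,1.1,-0.2,0,0,0,0],[0,1.1,-0.2,0,0,0,0]]
```

View pics/t2.png

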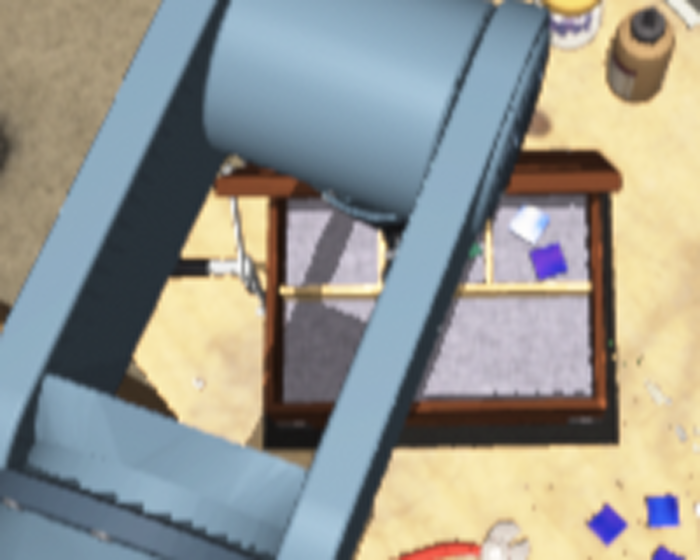

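Crop: lid upright, chest open, knob visible at (190,268), about chest x≈10 mm: the stay is still bent.

```bash
python3 - <<'E'
from h import *
plan([(bar(t,236.2),15,ori(80+i*.3),0,1) for i,t in enumerate(np.linspace(66.8,70.4,10))])
E
```

```text
10 [[0,0.8,-0.3,0.001,0,0,0],[0,1.6,-0.3,0.005,0,0,0],[0,1.5,-0.3,0.005,0,0,0],[0,1.5,-0.3,0.005,0,0,0],[0,1.6,-0.4,0.006,0,0,0],[0,1.5,-0.3,0.005,0,0,0],[0,1.6,-0.3,0.005,0,0,0],[0,1.5,-0.3,0.005,0,0,0],[0,1.5,-0.3,0.006,0,0,0],[0,1.6,-0.3,0.005,0,0,0]]
```

Emit:
jog_arm(series=[[[0,0.8,-0.5,0.001,0,0,0],[0,1.6,-0.5,0.005,0,0,0],[0,1.5,-0.3,0.005,0,0,0],[0,1.5,-0.3,0.005,0,0,0],[0,1.6,-0.4,0.006,0,0,0],[0,1.5,-0.3,0.005,0,0,0],[0,1.6,-0.3,0.005,0,0,0],[0,1.5,-0.3,0.005,0,0,0],[0,1.5,-0.3,0.006,0,0,0],[0,1.6,-0.3,0.005,0,0,0]]])

```text
time_s: 9.25
eef_pos: [0.6184, -0.0019, 0.3126]
eef_rot: [0.042, 0.662, 0.747, 0.047]
wrist_force: [-5.6, 1.1, 7.3]
opening: 0.111
grasp_force: 61.0
```

```bash
cat >> h.py <<'E'
def knob(n=0):
    c=ctrl.camera("top"); p=w2c(cloud(c).reshape(-1,3)).reshape(384,512,3); f=c["frame"].astype(int)
    m=(p[...,1]>165)&(p[...,1]<200)&(abs(p[...,0])<90)&(p[...,2]>60)&(p[...,2]<150)&(f.max(2)<80)
    print("knob",m.sum(),np.round(np.median(p[m],0)+[2.3,0,-12],1),"spread",np.round(np.ptp(p[m],axis=0),0))
    return c
E
python3 - <<'E'
from h import *
where(); lid(); knob()
plan([(bar(t,236.4),15,ori(82.5+i*.2),0,1) for i,t in enumerate(np.linspace(70.4,72.4,10))])
E
```

```text
9.25 tcp chest [ 23.7   0.  309.6] cmd [ 24.4   0.  309.9] roterr [0.002 0.    0.   ] Fc [-5.4  1.8  7.3] op 9.4 g 61.0
bar [ 21.8   0.  324.5] r 236.2 theta deg 70.22 rad 1.2256 Ftan -2.9 Frad 8.6 phi 82.8 q [-0.22  0.13  1.5   0.04  1.39 -0.34]
knob 40 [ 21.1 181.2 115.2] spread [10. 27.  7.]
10 [[0,0.3,-0.3,-0.005,0,0,0],[0,0.8,-0.1,0.004,0,0,0],[0,0.9,-0.2,0.003,0,0,0],[0,0.8,-0.1,0.004,0,0,0],[0,0.9,-0.2,0.003,0,0,0],[0,0.8,-0.2,0.004,0,0,0],[0,0.9,-0.1,0.003,0,0,0],[0,0.8,-0.2,0.004,0,0,0],[0,0.9,-0.2,0.003,0,0,0],[0,0.8,-0.1,0.004,0,0,0]]
```

Emit:
jog_arm(series=[[[0,0.7,-0.5,0,0,0,0],[0,0.8,-0.3,0,0,0,0],[0,0.9,-0.2,0,0,0,0],[0,0.8,-0.2,0,0,0,0],[0,0.9,-0.2,0,0,0,0],[0,0.8,-0.2,0,0,0,0],[0,0.9,-0.2,0,0,0,0],[0,0.8,-0.2,0,0,0,0],[0,0.9,-0.2,0,0,0,0],[0,0.8,-0.2,0,0,0,0]]])

```text
time_s: 10.3
eef_pos: [0.6257, -0.001, 0.315]
eef_rot: [0.041, 0.662, 0.747, 0.046]
wrist_force: [-6.3, 0.6, 3.7]
opening: 0.112
grasp_force: 60.8
```

```bash
python3 - <<'E'
from h import *
where(); lid(); knob()
E
```

```text
10.3 tcp chest [ 31.1   0.  312. ] cmd [ 31.8  -0.  312.4] roterr [-0.025  0.     0.   ] Fc [-6.2  1.4  3.7] op 9.6 g 60.8
bar [ 29.2   0.  326.9] r 236.2 theta deg 72.11 rad 1.2585 Ftan -4.9 Frad 5.3 phi 82.9 q [-0.21  0.15  1.48  0.04  1.4  -0.34]
knob 40 [ 36.6 180.8 107.8] spread [12. 26.  6.]
```

Emit:
jog_arm(series=[[[0,0.2,0,0,0,0,0],[0,0.2,-0.1,0,0,0,0],[0,0.2,0,0,0,0,0],[0,0.2,-0.1,0,0,0,0],[0,0.2,0,0,0,0,0],[0,0.2,-0.1,0,0,0,0],[0,0.2,0,0,0,0,0],[0,0,0,0,0,0,0],[0,0,0,0,0,0,0],[0,0,0,0,0,0,0]]])

```text
time_s: 11.35
eef_pos: [0.6263, -0.0009, 0.3151]
eef_rot: [0.04, 0.662, 0.747, 0.046]
wrist_force: [-9.7, 0.8, 4.0]
opening: 0.11
grasp_force: 60.8
```

```bash
python3 - <<'E'
from h import *
lid(); knob()
E
```

```text
bar [ 29.8   0.  327. ] r 236.2 theta deg 72.25 rad 1.2611 Ftan -8.1 Frad 6.5 phi 83.0 q [-0.21  0.15  1.47  0.04  1.4  -0.34]
knob 48 [ 35.8 180.6 107.6] spread [13. 27. 10.]
```

Emit:
jog_arm(series=[[[0,-0.5,0.1,0,0,0,0],[0,-0.5,0.1,0,0,0,0],[0,-0.5,0.1,0,0,0,0],[0,-0.5,0.1,0,0,0,0],[0,-0.5,0.1,0,0,0,0],[0,-0.5,0.1,0,0,0,0],[0,-0.5,0.1,0,0,0,0],[0,-0.5,0.1,0,0,0,0],[0,0,0,0,0,0,0],[0,0,0,0,0,0,0]]])

```text
time_s: 12.4
eef_pos: [0.6237, -0.0012, 0.3144]
eef_rot: [0.042, 0.662, 0.747, 0.047]
wrist_force: [-3.8, 0.6, 2.2]
opening: 0.117
grasp_force: 60.5
```

```bash
python3 - <<'E'
from h import *
lid(); c=knob()
cv2.imwrite("pics/t3.png",cv2.resize(c["frame"][150:220,130:230],None,fx=6,fy=6,interpolation=cv2.INTER_CUBIC))
E
```

```text
bar [ 27.2   0.  326.2] r 236.2 theta deg 71.59 rad 1.2495 Ftan -2.9 Frad 3.1 phi 82.8 q [-0.21  0.15  1.48  0.04  1.39 -0.34]
knob 46 [ 38.9 180.4 105.6] spread [12. 26. 10.]
```

View pics/t3.png

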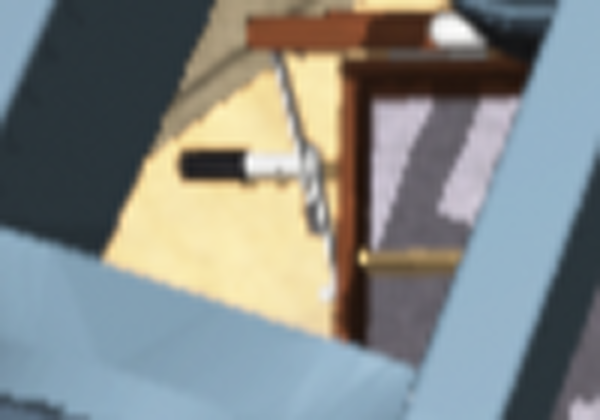

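The stay is straight, and the knob moved backward while the lid eased back: over centre, locked. Now releasing.

Emit:
jog_arm(series=[[[0,0,0,0,0,0,24],[0,0,0,0,0,0,24],[0,0,0,0,0,0,24],[0,0,0,0,0,0,24],[0,0,0,0,0,0,24],[0,0,0,0,0,0,24],[0,0,0,0,0,0,24],[0,0,0,0,0,0,24],[0,0,0,0,0,0,24],[0,0,0,0,0,0,24]]])

```text
time_s: 13.45
eef_pos: [0.6238, -0.0012, 0.3146]
eef_rot: [0.042, 0.662, 0.747, 0.047]
wrist_force: [-0.2, -0.5, 0.2]
opening: 0.28
grasp_force: 0.0
```

```bash
python3 - <<'E'
from h import *
where(); lid(); knob()
c=ctrl.camera("wrist"); 
p=w2c(cloud(c).reshape(-1,3)).reshape(384,512,3); f=c["frame"].astype(int)
m=(p[...,1]>10)&(p[...,1]<45)&(p[...,2]>300)&(p[...,2]<345)&(f.min(2)>120); print(m.sum(),np.round(np.median(p[m],0),1) if m.any() else "")
o=ctrl.get_obs();Q=R.from_quat(np.array(o["eef_rot"])[[1,2,3,0]])
# retreat: up-back along tool z, then to above cutter
cut=np.array([.5552,-.3324])+np.array([-.0023,0]) # robot frame guess later
print("cutter chest",w2c([.5552,-.3324,0]))
E
```

```text
13.45 tcp chest [ 29.1  -0.  311.6] cmd [ 31.8  -0.  312.4] roterr [-0.027  0.    -0.   ] Fc [-0.2 -0.4  0.2] op 24.0 g 0.0
bar [ 27.2  -0.  326.5] r 236.4 theta deg 71.62 rad 1.25 Ftan -0.2 Frad 0.3 phi 82.8 q [-0.21  0.15  1.48  0.04  1.39 -0.34]
knob 37 [ 40.3 181.1 105. ] spread [10. 24.  8.]
469 [ 24.   40.8 327.4]
cutter chest [ -78.61345444 -320.5983543    -3.        ]
```

```bash
python3 - <<'E'
from h import *
T=np.load("top0.npz");cl,f=T["cl"],T["f"].astype(int);v,u=np.mgrid[:384,:512]
m=(u>300)&(u<375)&(v>226)&(v<262)&(f.min(2)>165)&(f.max(2)-f.min(2)<45); p=cl[m]
print(m.sum(),np.round(p[p[:,1].argsort()][::max(1,len(p)//8)],3))
m=(u>305)&(u<380)&(v>210)&(v<232)&(f[...,2]-f[...,0]>90)&(cl[...,2]>.008); print(np.round(cl[m][cl[m][:,1].argsort()][::20],3))
a=ori(90,-4.37)
gx=w2c([.557,-.340,.005]); up=gx+[0,0,100]; print(gx)
plan([((22,0,380),0,ori(83),24,3),((-20,-150,380),0,ori(88,-2),36,5),(up+[0,0,100],0,a,36,6),(up-[0,0,40],0,a,36,6)])
E
```

```text
163 [[ 0.536 -0.32   0.001]
 [ 0.518 -0.3    0.007]
 [ 0.498 -0.288  0.001]
 [ 0.499 -0.275  0.004]
 [ 0.475 -0.264 -0.002]
 [ 0.471 -0.255  0.   ]
 [ 0.471 -0.247 -0.003]
 [ 0.452 -0.236  0.003]
 [ 0.516 -0.214  0.002]]
[[ 0.551 -0.392  0.012]
 [ 0.552 -0.382  0.017]
 [ 0.563 -0.373  0.017]
 [ 0.558 -0.361  0.018]
 [ 0.551 -0.35   0.016]
 [ 0.553 -0.341  0.018]
 [ 0.562 -0.331  0.013]
 [ 0.549 -0.319  0.014]
 [ 0.55  -0.308  0.014]
 [ 0.548 -0.296  0.018]
 [ 0.548 -0.282  0.012]]
[ -77.73546756 -328.35909776    2.        ]
10 [[0,0.5,-22.9,0.001,0,0,24],[0,0.5,-22.9,0.001,0,0,24],[0,0.5,-22.9,0.002,0,0,24],[-30,-8.3,-1,0.017,-0.001,0.007,36],[-30,-8.2,-0.9,0.018,0,0.007,36],[-30.2,-7.9,-0.7,0.017,-0.001,0.007,36],[-30.1,-7.8,-0.6,0.018,0,0.007,36],[-30.2,-7.5,-0.4,0.017,-0.001,0.007,36],[-30.1,-9.6,29.4,0.006,0,0.007,36],[-30.1,-9.2,29.4,0.006,0,0.007,36]]
10 [[-30.1,-8.8,29.4,0.005,0,0.006,36],[-30.3,-8.5,29.6,0.006,0,0.007,36],[-30.3,-8.1,29.5,0.006,0,0.007,36],[-30.3,-7.7,29.6,0.006,-0.001,0.007,36],[0,0,23.3,0,0,0,36],[0,0,23.4,0,0,0,36],[0,0,23.3,0,0,0,36],[0,0,23.4,0,0,0,36],[0,0,23.3,0,0,0,36],[0,0,23.3,0,0,0,36]]
```

Emit:
jog_arm(series=[[[0,0.5,-22.9,0.001,0,0,24],[0,0.5,-22.9,0.001,0,0,24],[0,0.5,-22.9,0.002,0,0,24],[-30,-8.3,-1,0.017,-0.001,0.007,36],[-30,-8.2,-0.9,0.018,0,0.007,36],[-30.2,-7.9,-0.7,0.017,-0.001,0.007,36],[-30.1,-7.8,-0.6,0.018,0,0.007,36],[-30.2,-7.5,-0.4,0.017,-0.001,0.007,36],[-30.1,-9.6,29.4,0.006,0,0.007,36],[-30.1,-9.2,29.4,0.006,0,0.007,36]]])

```text
time_s: 14.55
eef_pos: [0.5813, -0.2189, 0.3242]
eef_rot: [0.009, 0.682, 0.732, 0.009]
wrist_force: [0.2, 0.1, -0.3]
opening: 0.424
grasp_force: 0.0
```

Emit:
jog_arm(series=[[[-30.1,-8.8,29.4,0.005,0,0.006,36],[-30.3,-8.5,29.6,0.006,0,0.007,36],[-30.3,-8.1,29.5,0.006,0,0.007,36],[-30.3,-7.7,29.6,0.006,-0.001,0.007,36],[0,0,23.3,0,0,0,36],[0,0,23.4,0,0,0,36],[0,0,23.3,0,0,0,36],[0,0,23.4,0,0,0,36],[0,0,10,0,0,0,36],[0,0,0,0,0,0,36]]])

```text
time_s: 15.55
eef_pos: [0.5561, -0.3392, 0.0998]
eef_rot: [-0.002, 0.692, 0.722, -0.0]
wrist_force: [-0.2, 1.1, -0.1]
opening: 0.422
grasp_force: 0.0
```

```bash
python3 - <<'E'
from h import *
where();st()
c=ctrl.camera("wrist"); cl=cloud(c); f=c["frame"].astype(int); cv2.imwrite("pics/w4.png",c["frame"])
m=(f[...,2]-f[...,0]>90)&(cl[...,2]<.03)&(cl[...,2]>.005)&(abs(cl[...,0]-.556)<.03)&(cl[...,1]>-.41)&(cl[...,1]<-.26)
p=cl[m]; print(m.sum(),cv2.minAreaRect((p[:,:2]*1000).astype(np.float32)),np.percentile(p,[2,98],axis=0).round(3).tolist())
n,l,s,cc=cv2.connectedComponentsWithStats(m.astype(np.uint8)); print(s[1:][s[1:,4]>50])
print(cv2.fitLine(p[:,:2].astype(np.float32),cv2.DIST_L2,0,.01,.01).ravel())
c2=knob()
E
```

```text
15.55 tcp chest [ -78.5 -327.5   96.8] cmd [ -77.7 -328.4   62. ] roterr [0.002 0.002 0.   ] Fc [-0.1  1.1 -0.1] op 36.0 g 0.0
15.55 p [ 0.5561 -0.3392  0.0998] q [-0.729  0.483  1.496 -0.     1.166 -0.773] F [-0.2  1.1 -0.1] 0.421825681902475 0.0
[[-0.044, 0.999, -0.003], [0.999, 0.044, 0.002], [0.002, -0.003, -1.0]]
336 ((556.6685180664062, -345.3838195800781), (6.267210483551025, 86.38031005859375), 2.325812339782715) [[0.553, -0.387, 0.016], [0.56, -0.306, 0.019]]
[[252 153   9  25 113]
 [252 202   9  53 220]]
[ 0.0412766  -0.9991478   0.55641913 -0.34763378]
knob 36 [ 41.1 181.3 105.2] spread [ 9. 25.  6.]
```

View pics/w4.png

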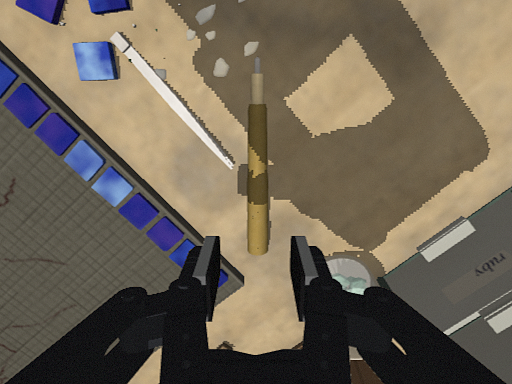

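Wrist view: cutter vertical at column 258, rows 60–253, centred between the fingers; the white stick ends at (232,165), clear of the pads.

Emit:
jog_arm(series=[[[-2.4,0.1,17,0,0,0,36],[-2.4,0.1,17,0,0,0,36],[0,0,17,0,0,0,36],[0,0,17,0,0,0,36],[0,0,16,0,0,0,36],[0,0,10,0,0,0,36],[0,0,0,0,0,0,36],[0,0,0,0,0,0,10],[0,0,0,0,0,0,10],[0,0,0,0,0,0,10]]])

```text
time_s: 16.65
eef_pos: [0.5581, -0.3454, 0.0087]
eef_rot: [0.001, 0.692, 0.722, -0.0]
wrist_force: [0.2, 0.6, -0.5]
opening: 0.18
grasp_force: 60.1
```

Emit:
jog_arm(series=[[[0,0,0,0,0,0,5],[0,0,0,0,0,0,5],[0,0,-10,0,0,0,5],[0,0,-20,0,0,0,5],[0,0,-30,0,0,0,5],[0,0,-40,0,0,0,5],[0,0,-40,0,0,0,5],[0,0,-40,0,0,0,5],[0,0,-20,0,0,0,5],[0,0,0,0,0,0,5]]])

```text
time_s: 17.65
eef_pos: [0.5593, -0.3463, 0.2133]
eef_rot: [0.004, 0.691, 0.722, -0.0]
wrist_force: [-0.9, 0.5, -0.6]
opening: 0.18
grasp_force: 60.1
```

```bash
python3 - <<'E'
from h import *
where();st()
# grip point is cutter y=+28; centre cutter in bay at chest y=0: tip side is chest +y. grip at chest y=-28
a=ori(90)
H=(-46,-28)
plan([((-60,-170,235),0,a,5,5),((*H,200),0,a,5,5),((*H,80),0,a,5,8),((*H,80),0,a,5,2)])
E
```

```text
17.65 tcp chest [ -76.2 -334.9  210.3] cmd [ -77.7 -328.4   62. ] roterr [-0.006 -0.006 -0.   ] Fc [-0.8  0.6 -0.6] op 15.4 g 60.1
17.65 p [ 0.5593 -0.3463  0.2133] q [-0.734  0.37   1.408 -0.     1.354 -0.778] F [-0.9  0.5 -0.6] 0.1800991986317848 60.147002935409546
[[-0.044, 0.999, 0.006], [0.999, 0.044, -0.006], [-0.007, 0.006, -1.0]]
10 [[33.1,0.7,-5.2,0.001,0.001,-0.015,5],[33.1,1.3,-5.1,0.001,0.002,-0.015,5],[33.1,1.7,-5,0.002,0.001,-0.016,5],[33,2.3,-5.1,0.001,0.001,-0.015,5],[33.1,2.7,-5,0.001,0.002,-0.015,5],[28.4,2.8,7,0,0,0,5],[28.4,2.8,7,0,0,0,5],[28.4,2.8,7,0,0,0,5],[28.4,2.8,7.1,0,0,0,5],[28.4,2.8,7,0,0,0,5]]
10 [[0,0,15,0,0,0,5],[0,0,15,0,0,0,5],[0,0,15,0,0,0,5],[0,0,15,0,0,0,5],[0,0,15,0,0,0,5],[0,0,15,0,0,0,5],[-0.1,0,15,0,0,0,5],[0,0,15,0,0,0,5],[0,0,0,0,0,0,5],[0,0,0,0,0,0,5]]
```

Emit:
jog_arm(series=[[[33.1,0.7,-5.2,0.001,0.001,-0.015,5],[33.1,1.3,-5.1,0.001,0.002,-0.015,5],[33.1,1.7,-5,0.002,0.001,-0.016,5],[33,2.3,-5.1,0.001,0.001,-0.015,5],[33.1,2.7,-5,0.001,0.002,-0.015,5],[28.4,2.8,7,0,0,0,5],[28.4,2.8,7,0,0,0,5],[28.4,2.8,7,0,0,0,5],[28.4,2.8,7,0,0,0,5],[28.4,2.8,7,0,0,0,5]]])

```text
time_s: 18.65
eef_pos: [0.5496, -0.0349, 0.1977]
eef_rot: [-0.005, 0.664, 0.748, -0.0]
wrist_force: [0.3, 0.7, -1.4]
opening: 0.185
grasp_force: 60.1
```

```bash
python3 - <<'E'
from h import *
where();st()
c=ctrl.camera("wrist"); cv2.imwrite("pics/w5.png",c["frame"])
p=w2c(cloud(c).reshape(-1,3)).reshape(384,512,3); f=c["frame"].astype(int)
m=(f[...,2]-f[...,0]>90)&(p[...,2]>150)&(p[...,2]<240)&(abs(p[...,0]+46)<25)
q=p[m]; q=q[q[:,1].argsort()]; print(m.sum(),np.round(q[::max(1,len(q)//8)],1))
knob()
a=ori(90);H=(-46,-28)
plan([((*H,72),0,a,5,10)])
E
```

```text
18.65 tcp chest [-48.6 -24.6 194.7] cmd [-46. -28.  80.] roterr [0.008 0.007 0.   ] Fc [ 0.4  0.7 -1.4] op 15.8 g 60.1
18.65 p [ 0.5496 -0.0349  0.1977] q [-0.281  0.166  1.695  0.004  1.291 -0.402] F [ 0.3  0.7 -1.4] 0.18518117875359294 60.12118220329285
[[-0.119, 0.993, -0.009], [0.993, 0.119, 0.007], [0.008, -0.008, -1.0]]
2937 [[-44.8 -69.7 201.8]
 [-49.7 -56.5 204.7]
 [-52.4   0.8 201.5]
 [-44.9   9.8 202.7]
 [-51.3  18.3 203.3]
 [-47.7  26.4 204. ]
 [-47.7  33.6 201.9]
 [-49.   41.1 202.7]
 [-47.7  51.2 202.8]]
knob 34 [ 41.6 182.4 105. ] spread [ 9. 23.  8.]
10 [[-0.7,0.4,12.2,-0.001,-0.001,0,5],[-0.7,0.5,12.1,-0.001,-0.001,0.001,5],[-0.6,0.4,12.2,-0.001,-0.001,0,5],[-0.7,0.4,12.2,-0.001,-0.001,0,5],[-0.6,0.4,12.1,-0.001,-0.001,0,5],[-0.6,0.4,12.2,-0.001,-0.001,0.001,5],[-0.6,0.4,12.2,-0.001,-0.001,0,5],[-0.6,0.3,12.2,-0.001,-0.001,0,5],[-0.6,0.4,12.1,-0.001,-0.001,0.001,5],[-0.6,0.3,12.2,-0.001,-0.001,0,5]]
```

View pics/w5.png

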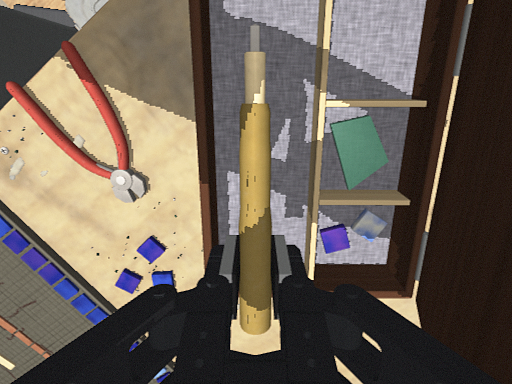

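The cutter is held level, tip toward the chest's left, over the front bay (columns 240–272; bay 210–315). Lowering.

Emit:
jog_arm(series=[[[-0.7,0.4,12.2,-0.001,-0.001,0,5],[-0.7,0.5,12.1,-0.001,-0.001,0.001,5],[-0.6,0.4,12.2,-0.001,-0.001,0,5],[-0.7,0.4,12.2,-0.001,-0.001,0,5],[-0.6,0.4,12.1,-0.001,-0.001,0,5],[-0.6,0.4,12.2,-0.001,-0.001,0.001,5],[-0.6,0.4,12.2,-0.001,-0.001,0,5],[-0.6,0.3,12.2,-0.001,-0.001,0,5],[-0.6,0.4,12.1,-0.001,-0.001,0.001,5],[-0.6,0.3,12.2,-0.001,-0.001,0,5]]])

```text
time_s: 19.75
eef_pos: [0.5552, -0.0419, 0.0766]
eef_rot: [0.003, 0.665, 0.747, 0.0]
wrist_force: [0.6, -0.3, -0.7]
opening: 0.183
grasp_force: 60.1
```

Emit:
jog_arm(series=[[[0,0,0,0,0,0,5],[0,0,2,0,0,0,5],[0,0,2,0,0,0,5],[0,0,1,0,0,0,5],[0,0,1,0,0,0,5],[0,0,0.5,0,0,0,5],[0,0,0.5,0,0,0,5],[0,0,0.5,0,0,0,5],[0,0,0,0,0,0,5],[0,0,0,0,0,0,5]]])

```text
time_s: 20.75
eef_pos: [0.5551, -0.0419, 0.07]
eef_rot: [0.003, 0.665, 0.747, 0.0]
wrist_force: [0.8, 0.5, -1.0]
opening: 0.185
grasp_force: 60.1
```

```bash
python3 - <<'E'
from h import *
where()
E
```

```text
20.75 tcp chest [-43.9 -32.2  67. ] cmd [-46. -28.  72.] roterr [-0.004 -0.003  0.003] Fc [ 0.8  0.4 -1. ] op 15.8 g 60.1
```

Emit:
jog_arm(series=[[[0,0,1,0,0,0,5],[0,0,1,0,0,0,5],[0,0,0.5,0,0,0,5],[0,0,0.5,0,0,0,5],[0,0,0.5,0,0,0,5],[0,0,0.5,0,0,0,5],[0,0,0.5,0,0,0,5],[0,0,0.3,0,0,0,5],[0,0,0,0,0,0,5],[0,0,0,0,0,0,5]]])

```text
time_s: 21.75
eef_pos: [0.5552, -0.0419, 0.0653]
eef_rot: [0.003, 0.665, 0.747, 0.0]
wrist_force: [1.0, 1.0, 0.4]
opening: 0.188
grasp_force: 60.1
```

```bash
python3 - <<'E'
from h import *
where()
E
```

```text
21.75 tcp chest [-43.9 -32.2  62.3] cmd [-46. -28.  72.] roterr [-0.004 -0.003  0.003] Fc [1.1 0.9 0.4] op 16.1 g 60.1
```

Emit:
jog_arm(series=[[[0,0,0.3,0,0,0,5],[0,0,0.3,0,0,0,5],[0,0,0.3,0,0,0,5],[0,0,0.2,0,0,0,5],[0,0,0,0,0,0,5],[0,0,0,0,0,0,5],[0,0,0,0,0,0,5],[0,0,0,0,0,0,5],[0,0,0,0,0,0,5],[0,0,0,0,0,0,5]]])

```text
time_s: 22.75
eef_pos: [0.5552, -0.0419, 0.0641]
eef_rot: [0.003, 0.665, 0.747, 0.0]
wrist_force: [-0.9, -0.4, -0.4]
opening: 0.182
grasp_force: 60.1
```

Emit:
jog_arm(series=[[[0,0,0.3,0,0,0,5],[0,0,0.3,0,0,0,5],[0,0,0.3,0,0,0,5],[0,0,0.3,0,0,0,5],[0,0,0.3,0,0,0,5],[0,0,0,0,0,0,5],[0,0,0,0,0,0,5],[0,0,0,0,0,0,5],[0,0,0,0,0,0,5],[0,0,0,0,0,0,5]]])

```text
time_s: 23.75
eef_pos: [0.5553, -0.0419, 0.0633]
eef_rot: [0.003, 0.665, 0.747, 0.0]
wrist_force: [-2.9, 0.9, 6.3]
opening: 0.183
grasp_force: 61.0
```

Contact (6 N). Releasing, then retreating straight up.

Emit:
jog_arm(series=[[[0,0,-0.4,0,0,0,5],[0,0,0,0,0,0,20],[0,0,0,0,0,0,26],[0,0,0,0,0,0,34],[0,0,0,0,0,0,34],[0,0,0,0,0,0,34],[0,0,-10,0,0,0,34],[0,0,-20,0,0,0,34],[0,0,-30,0,0,0,34],[0,0,-35,0,0,0,34]]])

```text
time_s: 24.75
eef_pos: [0.554, -0.0415, 0.1588]
eef_rot: [0.002, 0.665, 0.747, 0.0]
wrist_force: [1.0, 0.1, 0.4]
opening: 0.398
grasp_force: 0.0
```

```bash
python3 - <<'E'
from h import *
where()
c=ctrl.camera("wrist"); p=w2c(cloud(c).reshape(-1,3)).reshape(384,512,3); f=c["frame"].astype(int)
m=(f[...,2]-f[...,0]>90)&(p[...,2]>40)&(p[...,2]<90)&(abs(p[...,0]+44)<38); q=p[m]
print("cutter",m.sum(),cv2.minAreaRect(q[:,:2].astype(np.float32)),np.round(np.percentile(q,[2,50,98],axis=0),1).tolist())
knob()
# route to knob pregrasp: up, left over the chest in front of the lid
K=np.array([41.5,188,107]); a=ori(90,0,15)
plan([((-60,-20,250),0,ori(90),36,3),((-60,190,250),0,a,36,6),(K+[0,20,90],0,a,36,6),(K+[0,20,90],0,a,36,5)])
E
```

```text
24.75 tcp chest [-45.  -31.6 155.8] cmd [-46. -28.  72.] roterr [-0.002 -0.002  0.003] Fc [ 1.  -0.1  0.4] op 34.0 g 0.0
cutter 621 ((-44.95076370239258, -41.4731559753418), (70.39695739746094, 12.994258880615234), 89.37287139892578) [[-51.6, -75.3, 66.0], [-45.1, -57.8, 69.3], [-39.3, -9.0, 71.2]]
knob 37 [ 40.4 181.  105.3] spread [10. 26.  8.]
10 [[4.2,-6,-29.7,0.005,0.002,-0.001,36],[4.2,-6.2,-29.6,0.004,0.003,-0.001,36],[4.4,-6.2,-29.6,0.005,0.002,-0.001,36],[35,0,0,0,-0.044,0,36],[35,0,-1.6,0,-0.043,0,36],[34.8,0,-3,0,-0.044,0,36],[34.7,0,-4.6,0,-0.043,0,36],[34.5,-0.1,-6.1,0,-0.044,0,36],[34.1,0,-7.5,0,-0.044,0,36],[5.2,16.9,7.7,0,0,0,36]]
10 [[5.2,17,7.8,0,0,0,36],[5.2,16.9,7.7,0,0,0,36],[5.2,16.9,7.8,0,0,0,36],[5.2,16.9,7.7,0,0,0,36],[5.2,17,7.7,0,0,0,36],[0,0,0,0,0,0,36],[0,0,0,0,0,0,36],[0,0,0,0,0,0,36],[0,0,0,0,0,0,36],[0,0,0,0,0,0,36]]
```

Emit:
jog_arm(series=[[[4.2,-6,-29.7,0.005,0.002,-0.001,36],[4.2,-6.2,-29.6,0.004,0.003,-0.001,36],[4.4,-6.2,-29.6,0.005,0.002,-0.001,36],[35,0,0,0,-0.044,0,36],[35,0,-1.6,0,-0.043,0,36],[34.8,0,-3,0,-0.044,0,36],[34.7,0,-4.6,0,-0.043,0,36],[34.5,-0.1,-6.1,0,-0.044,0,36],[34.1,0,-7.5,0,-0.044,0,36],[5.2,16.9,7.7,0,0,0,36]]])

```text
time_s: 25.85
eef_pos: [0.5247, 0.1875, 0.2397]
eef_rot: [0.094, 0.655, 0.744, -0.088]
wrist_force: [0.1, -0.6, -0.6]
opening: 0.421
grasp_force: 0.0
```

Emit:
jog_arm(series=[[[5.2,17,7.8,0,0,0,36],[5.2,16.9,7.7,0,0,0,36],[5.2,16.9,7.8,0,0,0,36],[5.2,16.9,7.7,0,0,0,36],[5.2,17,7.7,0,0,0,36],[0,0,0,0,0,0,36],[0,0,0,0,0,0,36],[0,0,0,0,0,0,36],[0,0,0,0,0,0,36],[0,0,0,0,0,0,36]]])

```text
time_s: 26.85
eef_pos: [0.6079, 0.2076, 0.1947]
eef_rot: [0.093, 0.658, 0.742, -0.089]
wrist_force: [-0.4, -0.1, -0.3]
opening: 0.418
grasp_force: 0.0
```

```bash
python3 - <<'E'
from h import *
where();st()
c=ctrl.camera("wrist"); cv2.imwrite("pics/w6.png",c["frame"])
p=w2c(cloud(c).reshape(-1,3)).reshape(384,512,3); f=c["frame"].astype(int)
m=(p[...,1]>163)&(p[...,1]<200)&(p[...,0]>15)&(p[...,0]<75)&(p[...,2]>70)&(p[...,2]<135)&(f.max(2)<90)
v,u=np.nonzero(m); print(m.sum(),np.round(np.percentile(p[m],[3,50,97],axis=0),1).tolist(),np.median(u),np.median(v))
K=np.array([41.5,188,107]); a=ori(90,0,15)
plan([(K,-50,a,36,3),(K,14,a,36,7)])
E
```

```text
26.85 tcp chest [ 38.3 209.3 191.7] cmd [ 41.5 208.1 197. ] roterr [ 0.008  0.004 -0.002] Fc [-0.4 -0.1 -0.3] op 35.7 g 0.0
26.85 p [0.6079 0.2076 0.1947] q [ 0.27   0.421  1.4   -0.259  1.375  0.207] F [-0.4 -0.1 -0.3] 0.41826799757343897 0.0
[[-0.118, 0.993, 0.022], [0.96, 0.119, -0.254], [-0.255, -0.009, -0.967]]
702 [[33.6, 172.5, 107.6], [41.2, 188.6, 117.1], [48.3, 199.9, 119.2]] 260.0 200.0
10 [[0.4,1.2,12.4,-0.003,-0.001,0.001,36],[0.4,1.1,12.4,-0.003,-0.001,0,36],[0.4,1.1,12.5,-0.003,-0.002,0.001,36],[0,0,9.1,0,0,0,36],[0,0,9.2,0,0,0,36],[0,0,9.1,0,0,0,36],[0,0,9.1,0,0,0,36],[0,0,9.2,0,0,0,36],[0,0,9.1,0,0,0,36],[0,0,9.2,0,0,0,36]]
```

View pics/w6.png

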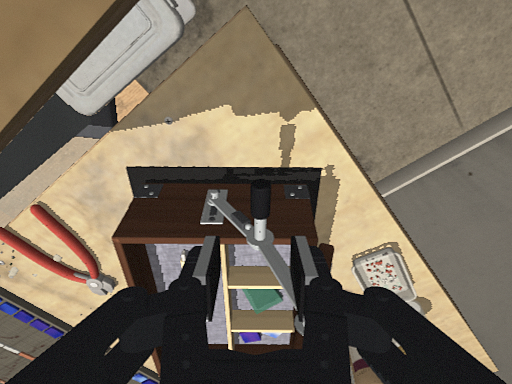

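Wrist view: black knob barrel at (260,200), between the fingers' line; the stay is straight (215,200)–(300,330).

Emit:
jog_arm(series=[[[0.4,1.2,12.4,-0.003,-0.001,0.001,36],[0.4,1.1,12.4,-0.003,-0.001,0,36],[0.4,1.1,12.5,-0.003,-0.002,0.001,36],[0,0,9.1,0,0,0,36],[0,0,9.2,0,0,0,36],[0,0,9.1,0,0,0,36],[0,0,9.1,0,0,0,36],[0,0,9.2,0,0,0,36],[0,0,9.1,0,0,0,36],[0,0,9.2,0,0,0,36]]])

```text
time_s: 27.9
eef_pos: [0.6142, 0.183, 0.0951]
eef_rot: [0.098, 0.658, 0.742, -0.087]
wrist_force: [0.6, 0.1, -0.4]
opening: 0.423
grasp_force: 0.0
```

```bash
python3 - <<'E'
from h import *
where()
E
```

```text
27.9 tcp chest [ 41.6 184.1  92.1] cmd [ 41.5 184.3  93.4] roterr [ 0.001 -0.    -0.   ] Fc [ 0.6  0.  -0.4] op 36.1 g 0.0
```

Emit:
jog_arm(series=[[[0,0,0,0,0,0,22],[0,0,0,0,0,0,14],[0,0,0,0,0,0,8],[0,0,0,0,0,0,5],[0,0,0,0,0,0,5],[0,0,0,0,0,0,5],[0,0,0,0,0,0,5],[0,0,0,0,0,0,5],[0,0,0,0,0,0,5],[0,0,0,0,0,0,5]]])

```text
time_s: 28.9
eef_pos: [0.6137, 0.183, 0.0954]
eef_rot: [0.097, 0.658, 0.742, -0.087]
wrist_force: [-1.9, -4.0, -7.8]
opening: 0.163
grasp_force: 58.4
```

```bash
cat >> h.py <<'E'
FOOT=np.array([-5,0,46.]); DEP=17.
def kn(th): a=np.radians(th); return np.array([FOOT[0]+79.5*np.sin(a),188,FOOT[2]+79.5*np.cos(a)])
def kst():
    o=ctrl.get_obs(); Q=R.from_quat(np.array(o["eef_rot"])[[1,2,3,0]]); F=RC.inv().apply(o["wrist_force"])
    b=w2c(np.array(o["eef_pos"]))-RC.inv().apply(Q.apply([0,0,DEP])); d=b-FOOT
    th=np.arctan2(d[0],d[2]); print(round(o["time_s"],2),"knob",np.round(b,1),"r",round(np.hypot(d[0],d[2]),1),"ang",round(np.degrees(th),1),"Ftan(back+)",round(F@[np.cos(th),0,-np.sin(th)],1),"Frad",round(F@[np.sin(th),0,np.cos(th)],1),"F",np.round(F,1),"op",round(o["opening"]*85.4,1),"g",round(float(o["grasp_force"]),1),"q",np.round(o["q"],2))
E
python3 - <<'E'
from h import *
kst()
plan([(kn(t)+[0,0,0],DEP,ori(90,0,15),5,1) for t in np.linspace(35,27,10)])
plan([(kn(t),DEP,ori(90,0,15),5,1) for t in np.linspace(26,-52,30)],sync=False)
E
```

```text
28.9 knob [ 41.2 188.5 108.8] r 78.0 ang 36.3 Ftan(back+) 2.7 Frad -7.7 F [-2.3 -3.7 -7.8] op 13.9 g 58.4 q [ 0.23  0.52  1.48 -0.28  1.19  0.23]
10 [[-1.1,-0.6,-2.1,-0.002,0.001,0,5],[-0.1,-1,-0.7,0,0,0,5],[-0.2,-1,-0.6,0,0,0,5],[-0.2,-1,-0.7,0,0,0,5],[-0.2,-1.1,-0.6,0,0,0,5],[-0.1,-1,-0.6,0,0,0,5],[-0.2,-1.1,-0.6,0,0,0,5],[-0.1,-1.1,-0.6,0,0,0,5],[-0.2,-1.1,-0.6,0,0,0,5],[-0.1,-1.1,-0.5,0,0,0,5]]
10 [[-0.2,-1.2,-0.6,0,0,0,5],[-0.4,-3.4,-1.5,0,0,0,5],[-0.4,-3.5,-1.4,0,0,0,5],[-0.3,-3.5,-1.2,0,0,0,5],[-0.2,-3.6,-1,0,0,0,5],[-0.3,-3.6,-0.9,0,0,0,5],[-0.2,-3.6,-0.7,0,0,0,5],[-0.1,-3.7,-0.5,0,0,0,5],[-0.1,-3.7,-0.4,0,0,0,5],[0,-3.8,-0.2,0,0,0,5]]
10 [[-0.1,-3.7,0,0,0,0,5],[0.1,-3.7,0.1,0,0,0,5],[0.1,-3.7,0.4,0,0,0,5],[0.1,-3.7,0.4,0,0,0,5],[0.2,-3.7,0.7,0,0,0,5],[0.2,-3.7,0.8,0,0,0,5],[0.3,-3.5,1,0,0,0,5],[0.3,-3.6,1.1,0,0,0,5],[0.3,-3.5,1.3,0,0,0,5],[0.4,-3.4,1.4,0,0,0,5]]
10 [[0.4,-3.3,1.6,0,0,0,5],[0.5,-3.3,1.8,0,0,0,5],[0.5,-3.2,1.9,0,0,0,5],[0.6,-3,2,0,0,0,5],[0.5,-3,2.2,0,0,0,5],[0.7,-2.9,2.3,0,0,0,5],[0.6,-2.7,2.5,0,0,0,5],[0.7,-2.6,2.5,0,0,0,5],[0.7,-2.5,2.7,0,0,0,5],[0.8,-2.4,2.8,0,0,0,5]]
```

```bash
cat >> h.py <<'E'
def arc(t0,t1,n,extra=(0,0),op=5):
    "rows for constant-attitude arc of the knob from angle t0 to t1 (deg), using current attitude"
    o=ctrl.get_obs(); Q=R.from_quat(np.array(o["eef_rot"])[[1,2,3,0]]); t=np.linspace(t0,t1,n+1)
    P=np.array([kn(x) for x in t]); D=np.diff(P,axis=0); D[0]+=[extra[0],0,extra[1]]
    T=Q.inv().apply(RC.apply(D)); c=np.round(np.cumsum(T,axis=0),1); rows=np.diff(np.vstack([[0,0,0],c]),axis=0)
    for i in range(0,n,10): print(json.dumps([[*(np.round(r,1)+0.).tolist(),0,0,0,op] for r in rows[i:i+10]]).replace(".0,",",").replace(" ",""), t[min(i+10,n)])
E
python3 - <<'E'
from h import *
arc(35.5,29.5,10,(0,-.8))
E
```

```text
[[0.1,-0.7,0.3,0,0,0,5],[-0.1,-0.7,-0.4,0,0,0,5],[-0.2,-0.7,-0.5,0,0,0,5],[-0.1,-0.7,-0.4,0,0,0,5],[-0.1,-0.7,-0.5,0,0,0,5],[-0.1,-0.7,-0.4,0,0,0,5],[-0.1,-0.7,-0.4,0,0,0,5],[-0.1,-0.7,-0.4,0,0,0,5],[-0.1,-0.7,-0.4,0,0,0,5],[-0.1,-0.7,-0.4,0,0,0,5]] 29.5
```

Emit:
jog_arm(series=[[[0.1,-0.7,0.3,0,0,0,5],[-0.1,-0.7,-0.4,0,0,0,5],[-0.2,-0.7,-0.5,0,0,0,5],[-0.1,-0.7,-0.4,0,0,0,5],[-0.1,-0.7,-0.5,0,0,0,5],[-0.1,-0.7,-0.4,0,0,0,5],[-0.1,-0.7,-0.4,0,0,0,5],[-0.1,-0.7,-0.4,0,0,0,5],[-0.1,-0.7,-0.4,0,0,0,5],[-0.1,-0.7,-0.4,0,0,0,5]]])

```text
time_s: 29.9
eef_pos: [0.6077, 0.1823, 0.0998]
eef_rot: [0.098, 0.658, 0.742, -0.087]
wrist_force: [2.9, -4.7, -8.2]
opening: 0.164
grasp_force: 58.4
```

```bash
python3 - <<'E'
from h import *
kst(); arc(29.5,3.5,20)
E
```

```text
29.9 knob [ 35.1 188.5 113.2] r 78.3 ang 30.8 Ftan(back+) 6.2 Frad -5.9 F [ 2.3 -5.  -8.2] op 14.0 g 58.4 q [ 0.24  0.5   1.5  -0.28  1.19  0.23]
[[-0.2,-1.6,-0.8,0,0,0,5],[-0.2,-1.6,-0.8,0,0,0,5],[-0.2,-1.6,-0.8,0,0,0,5],[-0.2,-1.6,-0.8,0,0,0,5],[-0.2,-1.7,-0.7,0,0,0,5],[-0.2,-1.6,-0.6,0,0,0,5],[-0.2,-1.7,-0.6,0,0,0,5],[-0.1,-1.7,-0.6,0,0,0,5],[-0.2,-1.7,-0.6,0,0,0,5],[-0.1,-1.8,-0.5,0,0,0,5]] 16.5
[[-0.2,-1.7,-0.5,0,0,0,5],[-0.1,-1.7,-0.4,0,0,0,5],[-0.1,-1.8,-0.4,0,0,0,5],[-0.1,-1.8,-0.4,0,0,0,5],[-0.1,-1.7,-0.3,0,0,0,5],[0,-1.8,-0.3,0,0,0,5],[-0.1,-1.8,-0.2,0,0,0,5],[-0.1,-1.8,-0.2,0,0,0,5],[0,-1.8,-0.2,0,0,0,5],[0,-1.8,-0.1,0,0,0,5]] 3.5
```

Emit:
jog_arm(series=[[[-0.2,-1.6,-0.2,0,0,0,5],[-0.2,-1.6,-0.8,0,0,0,5],[-0.2,-1.6,-0.8,0,0,0,5],[-0.2,-1.6,-0.8,0,0,0,5],[-0.2,-1.7,-0.7,0,0,0,5],[-0.2,-1.6,-0.6,0,0,0,5],[-0.2,-1.7,-0.6,0,0,0,5],[-0.1,-1.7,-0.6,0,0,0,5],[-0.2,-1.7,-0.6,0,0,0,5],[-0.1,-1.8,-0.5,0,0,0,5]]])

```text
time_s: 30.9
eef_pos: [0.5926, 0.1805, 0.108]
eef_rot: [0.099, 0.658, 0.742, -0.085]
wrist_force: [5.9, -4.3, 1.1]
opening: 0.162
grasp_force: 58.7
```

```bash
cat >> h.py <<'E'
def lidcam():
    c=ctrl.camera("side"); p=w2c(cloud(c).reshape(-1,3)).reshape(384,512,3); f=c["frame"].astype(int)
    # bar: bright pixels around the lid pull radius
    d=p-np.array([95,0,100]); r=np.hypot(d[...,0],d[...,2]); m=(f.min(2)>130)&(np.abs(p[...,1])<55)&(abs(r-234)<12)&(p[...,2]>95)
    b=np.median(p[m],0) if m.sum()>5 else None
    print("lid bar",m.sum(),None if b is None else (np.round(b,1),"deg",round(np.degrees(np.arctan2(b[2]-100,95-b[0]))-1.7,1)))
    return c
E
python3 - <<'E'
from h import *
kst(); lidcam(); arc(16.5,-9.5,20)
E
```

```text
30.9 knob [ 19.8 188.6 121.4] r 79.4 ang 18.2 Ftan(back+) 4.7 Frad 2.7 F [ 5.3 -4.9  1.1] op 13.8 g 58.7 q [ 0.24  0.46  1.54 -0.28  1.19  0.23]
lid bar 117 (array([ 15.3,  -6. , 321.6]), 'deg', np.float64(68.5))
[[-0.1,-1.7,-0.5,0,0,0,5],[-0.1,-1.8,-0.4,0,0,0,5],[-0.2,-1.7,-0.4,0,0,0,5],[-0.1,-1.8,-0.4,0,0,0,5],[0,-1.8,-0.3,0,0,0,5],[-0.1,-1.7,-0.3,0,0,0,5],[-0.1,-1.8,-0.3,0,0,0,5],[0,-1.8,-0.2,0,0,0,5],[-0.1,-1.8,-0.2,0,0,0,5],[0,-1.8,-0.1,0,0,0,5]] 3.5
[[0,-1.8,-0.1,0,0,0,5],[-0.1,-1.8,0,0,0,0,5],[0,-1.8,-0.1,0,0,0,5],[0,-1.8,0.1,0,0,0,5],[0.1,-1.8,0,0,0,0,5],[0,-1.8,0.1,0,0,0,5],[0,-1.8,0.2,0,0,0,5],[0.1,-1.8,0.2,0,0,0,5],[0,-1.8,0.2,0,0,0,5],[0.1,-1.8,0.2,0,0,0,5]] -9.5
```

The lock is broken and the lid follows. Continuing.

Emit:
jog_arm(series=[[[-0.1,-1.7,-0.5,0,0,0,5],[-0.1,-1.8,-0.4,0,0,0,5],[-0.2,-1.7,-0.4,0,0,0,5],[-0.1,-1.8,-0.4,0,0,0,5],[0,-1.8,-0.3,0,0,0,5],[-0.1,-1.7,-0.3,0,0,0,5],[-0.1,-1.8,-0.3,0,0,0,5],[0,-1.8,-0.2,0,0,0,5],[-0.1,-1.8,-0.2,0,0,0,5],[0,-1.8,-0.1,0,0,0,5]]])

```text
time_s: 31.95
eef_pos: [0.577, 0.1787, 0.1128]
eef_rot: [0.101, 0.658, 0.742, -0.083]
wrist_force: [7.8, -3.1, 5.1]
opening: 0.157
grasp_force: 58.3
```

```bash
python3 - <<'E'
from h import *
kst(); lidcam()
E
```

```text
31.95 knob [  4.  188.6 126.2] r 80.7 ang 6.4 Ftan(back+) 6.8 Frad 5.9 F [ 7.4 -4.   5.1] op 13.4 g 58.3 q [ 0.24  0.42  1.58 -0.28  1.18  0.24]
lid bar 118 (array([ -8. ,  -8.3, 311.7]), 'deg', np.float64(62.4))
```

Emit:
jog_arm(series=[[[0,-1.8,-0.1,0,0,0,5],[-0.1,-1.8,0,0,0,0,5],[0,-1.8,-0.1,0,0,0,5],[0,-1.8,0.1,0,0,0,5],[0.1,-1.8,0,0,0,0,5],[0,-1.8,0.1,0,0,0,5],[0,-1.8,0.2,0,0,0,5],[0.1,-1.8,0.2,0,0,0,5],[0,-1.8,0.2,0,0,0,5],[0.1,-1.8,0.2,0,0,0,5]]])

```text
time_s: 33.0
eef_pos: [0.56, 0.177, 0.113]
eef_rot: [0.101, 0.658, 0.742, -0.082]
wrist_force: [7.3, -3.1, 8.2]
opening: 0.164
grasp_force: 60.1
```

```bash
python3 - <<'E'
from h import *
kst(); lidcam(); arc(-9.5,-35.5,20)
E
```

```text
33.0 knob [-13.2 188.9 126.4] r 80.8 ang -5.8 Ftan(back+) 7.6 Frad 7.5 F [ 6.8 -4.   8.2] op 14.0 g 60.1 q [ 0.25  0.39  1.63 -0.29  1.16  0.24]
lid bar 112 (array([-40.1,  -7.1, 293.4]), 'deg', np.float64(53.4))
[[0.1,-1.8,0.3,0,0,0,5],[0.1,-1.7,0.3,0,0,0,5],[0.1,-1.8,0.4,0,0,0,5],[0.1,-1.8,0.4,0,0,0,5],[0.1,-1.7,0.4,0,0,0,5],[0.1,-1.7,0.5,0,0,0,5],[0.2,-1.8,0.5,0,0,0,5],[0.1,-1.7,0.6,0,0,0,5],[0.2,-1.7,0.6,0,0,0,5],[0.2,-1.6,0.6,0,0,0,5]] -22.5
[[0.1,-1.7,0.7,0,0,0,5],[0.2,-1.7,0.7,0,0,0,5],[0.2,-1.6,0.7,0,0,0,5],[0.2,-1.6,0.8,0,0,0,5],[0.3,-1.6,0.8,0,0,0,5],[0.2,-1.6,0.9,0,0,0,5],[0.2,-1.5,0.9,0,0,0,5],[0.3,-1.6,0.9,0,0,0,5],[0.2,-1.5,0.9,0,0,0,5],[0.3,-1.5,1,0,0,0,5]] -35.5
```

```bash
python3 - <<'E'
from h import *
arc(-6,-32,20,(0,.8))
E
```

```text
[[-0.2,-1.8,-0.6,0,0,0,5],[0.1,-1.8,0.2,0,0,0,5],[0.1,-1.8,0.3,0,0,0,5],[0.1,-1.7,0.3,0,0,0,5],[0.1,-1.8,0.3,0,0,0,5],[0.1,-1.8,0.4,0,0,0,5],[0.1,-1.7,0.4,0,0,0,5],[0.1,-1.8,0.5,0,0,0,5],[0.1,-1.7,0.5,0,0,0,5],[0.2,-1.7,0.5,0,0,0,5]] -19.0
[[0.1,-1.7,0.6,0,0,0,5],[0.2,-1.7,0.6,0,0,0,5],[0.2,-1.7,0.6,0,0,0,5],[0.2,-1.6,0.7,0,0,0,5],[0.1,-1.7,0.7,0,0,0,5],[0.3,-1.6,0.8,0,0,0,5],[0.2,-1.6,0.8,0,0,0,5],[0.2,-1.6,0.8,0,0,0,5],[0.2,-1.6,0.9,0,0,0,5],[0.3,-1.5,0.9,0,0,0,5]] -32.0
```

Emit:
jog_arm(series=[[[-0.2,-1.8,-0.6,0,0,0,5],[0.1,-1.8,0.2,0,0,0,5],[0.1,-1.8,0.3,0,0,0,5],[0.1,-1.7,0.3,0,0,0,5],[0.1,-1.8,0.3,0,0,0,5],[0.1,-1.8,0.4,0,0,0,5],[0.1,-1.7,0.4,0,0,0,5],[0.1,-1.8,0.5,0,0,0,5],[0.1,-1.7,0.5,0,0,0,5],[0.2,-1.7,0.5,0,0,0,5]]])

```text
time_s: 34.05
eef_pos: [0.5407, 0.1752, 0.1092]
eef_rot: [0.1, 0.658, 0.742, -0.084]
wrist_force: [2.4, -1.3, 9.0]
opening: 0.171
grasp_force: 58.9
```

```bash
python3 - <<'E'
from h import *
kst(); lidcam()
E
```

```text
34.05 knob [-32.4 189.4 122.6] r 81.3 ang -19.7 Ftan(back+) 5.2 Frad 7.7 F [ 2.3 -1.6  9. ] op 14.6 g 58.9 q [ 0.25  0.36  1.68 -0.29  1.15  0.25]
lid bar 119 (array([-78.2,  -5.1, 260.4]), 'deg', np.float64(41.1))
```

Emit:
jog_arm(series=[[[0.1,-1.7,0.6,0,0,0,5],[0.2,-1.7,0.6,0,0,0,5],[0.2,-1.7,0.6,0,0,0,5],[0.2,-1.6,0.7,0,0,0,5],[0.1,-1.7,0.7,0,0,0,5],[0.3,-1.6,0.8,0,0,0,5],[0.2,-1.6,0.8,0,0,0,5],[0.2,-1.6,0.8,0,0,0,5],[0.2,-1.6,0.9,0,0,0,5],[0.3,-1.5,0.9,0,0,0,5]]])

```text
time_s: 35.1
eef_pos: [0.521, 0.1725, 0.0976]
eef_rot: [0.097, 0.658, 0.742, -0.087]
wrist_force: [-0.3, 2.4, 1.7]
opening: 0.163
grasp_force: 60.4
```

```bash
python3 - <<'E'
from h import *
kst(); lidcam()
for a in (-28,-30,-32): print(a); arc(a,a-12,10)
E
```

```text
35.1 knob [-52.2 189.2 111. ] r 80.3 ang -36.0 Ftan(back+) 1.0 Frad 1.4 F [-0.   2.4  1.7] op 13.9 g 60.4 q [ 0.25  0.34  1.72 -0.29  1.13  0.26]
lid bar 123 (array([-115.7,   -5.4,  205.2]), 'deg', np.float64(24.8))
-28
[[0.2,-1.5,0.8,0,0,0,5],[0.2,-1.4,0.8,0,0,0,5],[0.2,-1.4,0.8,0,0,0,5],[0.3,-1.4,0.9,0,0,0,5],[0.2,-1.4,0.9,0,0,0,5],[0.3,-1.4,0.9,0,0,0,5],[0.2,-1.3,0.9,0,0,0,5],[0.3,-1.4,1,0,0,0,5],[0.2,-1.3,1,0,0,0,5],[0.3,-1.3,1,0,0,0,5]] -40.0
-30
[[0.2,-1.4,0.8,0,0,0,5],[0.2,-1.4,0.9,0,0,0,5],[0.3,-1.4,0.9,0,0,0,5],[0.2,-1.4,0.9,0,0,0,5],[0.3,-1.4,0.9,0,0,0,5],[0.2,-1.3,1,0,0,0,5],[0.3,-1.3,0.9,0,0,0,5],[0.3,-1.3,1.1,0,0,0,5],[0.2,-1.3,1,0,0,0,5],[0.3,-1.2,1.1,0,0,0,5]] -42.0
-32
[[0.2,-1.4,0.9,0,0,0,5],[0.3,-1.4,0.9,0,0,0,5],[0.2,-1.3,0.9,0,0,0,5],[0.3,-1.4,0.9,0,0,0,5],[0.2,-1.3,1,0,0,0,5],[0.3,-1.3,1,0,0,0,5],[0.3,-1.3,1.1,0,0,0,5],[0.3,-1.2,1,0,0,0,5],[0.3,-1.3,1.1,0,0,0,5],[0.3,-1.2,1.1,0,0,0,5]] -44.0
```

```bash
python3 - <<'E'
from h import *
arc(-36,-46,10)
E
```

```text
[[0.2,-1.1,0.8,0,0,0,5],[0.2,-1.1,0.8,0,0,0,5],[0.3,-1.1,0.9,0,0,0,5],[0.2,-1.1,0.8,0,0,0,5],[0.2,-1,0.9,0,0,0,5],[0.3,-1.1,0.9,0,0,0,5],[0.2,-1,0.9,0,0,0,5],[0.2,-1,0.9,0,0,0,5],[0.3,-1,0.9,0,0,0,5],[0.3,-0.9,1,0,0,0,5]] -46.0
```

Emit:
jog_arm(series=[[[0.2,-1.1,0.8,0,0,0,5],[0.2,-1.1,0.8,0,0,0,5],[0.3,-1.1,0.9,0,0,0,5],[0.2,-1.1,0.8,0,0,0,5],[0.2,-1,0.9,0,0,0,5],[0.3,-1.1,0.9,0,0,0,5],[0.2,-1,0.9,0,0,0,5],[0.2,-1,0.9,0,0,0,5],[0.3,-1,0.9,0,0,0,5],[0.3,-0.9,1,0,0,0,5]]])

```text
time_s: 36.15
eef_pos: [0.511, 0.1708, 0.0879]
eef_rot: [0.097, 0.658, 0.742, -0.087]
wrist_force: [0.7, 4.1, -2.6]
opening: 0.168
grasp_force: 61.4
```

```bash
python3 - <<'E'
from h import *
kst(); lidcam()
arc(-46.5,-52,10)
E
```

```text
36.15 knob [-62.3 188.7 101.3] r 79.7 ang -46.0 Ftan(back+) -1.0 Frad -2.6 F [ 1.2  3.9 -2.6] op 14.3 g 61.4 q [ 0.26  0.34  1.75 -0.29  1.1   0.27]
lid bar 129 (array([-132.3,   -5.1,  159.4]), 'deg', np.float64(13.0))
[[0.1,-0.5,0.5,0,0,0,5],[0.2,-0.5,0.6,0,0,0,5],[0.1,-0.5,0.5,0,0,0,5],[0.2,-0.6,0.6,0,0,0,5],[0.1,-0.5,0.5,0,0,0,5],[0.2,-0.5,0.6,0,0,0,5],[0.1,-0.4,0.6,0,0,0,5],[0.2,-0.5,0.5,0,0,0,5],[0.1,-0.5,0.6,0,0,0,5],[0.2,-0.5,0.6,0,0,0,5]] -52.0
```

Emit:
jog_arm(series=[[[0.1,-0.5,0.5,0,0,0,5],[0.2,-0.5,0.6,0,0,0,5],[0.1,-0.5,0.5,0,0,0,5],[0.2,-0.6,0.6,0,0,0,5],[0.1,-0.5,0.5,0,0,0,5],[0.2,-0.5,0.6,0,0,0,5],[0.1,-0.4,0.6,0,0,0,5],[0.2,-0.5,0.5,0,0,0,5],[0.1,-0.5,0.6,0,0,0,5],[0.2,-0.5,0.6,0,0,0,5]]])

```text
time_s: 37.2
eef_pos: [0.5062, 0.1703, 0.0829]
eef_rot: [0.098, 0.658, 0.742, -0.087]
wrist_force: [-1.3, 4.3, -1.8]
opening: 0.166
grasp_force: 60.9
```

```bash
python3 - <<'E'
from h import *
kst(); lidcam()
arc(-51.5,-55.5,10)
E
```

```text
37.2 knob [-67.1 188.7  96.3] r 80.0 ang -51.0 Ftan(back+) -1.9 Frad -0.6 F [-0.7  4.4 -1.8] op 14.2 g 60.9 q [ 0.26  0.34  1.77 -0.29  1.09  0.28]
lid bar 129 (array([-138.5,   -6.2,  122.4]), 'deg', np.float64(3.8))
[[0.1,-0.3,0.4,0,0,0,5],[0.1,-0.4,0.4,0,0,0,5],[0.1,-0.3,0.5,0,0,0,5],[0.2,-0.4,0.4,0,0,0,5],[0.1,-0.3,0.4,0,0,0,5],[0.1,-0.3,0.5,0,0,0,5],[0.1,-0.3,0.4,0,0,0,5],[0.1,-0.4,0.4,0,0,0,5],[0.1,-0.3,0.5,0,0,0,5],[0.2,-0.3,0.4,0,0,0,5]] -55.5
```

Emit:
jog_arm(series=[[[0.1,-0.3,0.4,0,0,0,5],[0.1,-0.3,0.4,0,0,0,5],[0.1,-0.2,0.3,0,0,0,5],[0,-0.2,0.2,0,0,0,5],[0,-0.2,0.2,0,0,0,5],[0,0,0,0,0,0,5],[0,0,0,0,0,0,5],[0,0,0,0,0,0,5],[0,0,0,0,0,0,5],[0,0,0,0,0,0,5]]])

```text
time_s: 38.25
eef_pos: [0.505, 0.1702, 0.0818]
eef_rot: [0.097, 0.658, 0.742, -0.087]
wrist_force: [-1.2, 6.2, 1.5]
opening: 0.16
grasp_force: 60.6
```

```bash
python3 - <<'E'
from h import *
kst(); lidcam()
S=np.load("side0.npz"); p=w2c(S["cl"].reshape(-1,3)).reshape(384,512,3); f=S["f"].astype(int)
d=p-np.array([95,0,100]); r=np.hypot(d[...,0],d[...,2]); m=(f.min(2)>130)&(np.abs(p[...,1])<55)&(abs(r-234)<12)&(p[...,2]>95); b=np.median(p[m],0)
print("shut ref",m.sum(),b,np.degrees(np.arctan2(b[2]-100,95-b[0]))-1.7)
E
```

```text
38.25 knob [-68.3 188.8  95.2] r 80.2 ang -52.1 Ftan(back+) 0.9 Frad 1.3 F [-0.5  6.3  1.5] op 13.6 g 60.6 q [ 0.26  0.34  1.77 -0.29  1.09  0.28]
lid bar 128 (array([-139.4,   -5.4,  110.6]), 'deg', np.float64(0.9))
shut ref 133 [-139.05054424   -5.40364745  110.57486225] 0.8869761958427802
```

The bar reads 110.6 mm, the same as when shut at the start. Nudging slightly to seat it, then releasing.

Emit:
jog_arm(series=[[[0,-0.2,0.2,0,0,0,5],[0,-0.1,0.2,0,0,0,5],[0,0,0,0,0,0,5],[0,0,0,0,0,0,18],[0,0,0,0,0,0,26],[0,0,0,0,0,0,34],[0,0,0,0,0,0,34],[0,0,0,0,0,0,34],[0,0,0,0,0,0,34],[0,0,-5,0,0,0,34]]])

```text
time_s: 39.3
eef_pos: [0.5041, 0.1708, 0.0852]
eef_rot: [0.097, 0.658, 0.742, -0.088]
wrist_force: [-0.7, 0.2, -0.2]
opening: 0.399
grasp_force: 0.0
```

Emit:
jog_arm(series=[[[0,0,-10,0,0,0,34],[0,0,-15,0,0,0,34],[0,0,-20,0,0,0,34],[0,0,-25,0,0,0,34],[0,0,-30,0,0,0,34],[0,0,-30,0,0,0,34],[0,0,-30,0,0,0,34],[0,0,-20,0,0,0,34],[0,0,0,0,0,0,34],[0,0,0,0,0,0,34]]])

```text
time_s: 40.3
eef_pos: [0.4992, 0.2178, 0.2603]
eef_rot: [0.098, 0.658, 0.742, -0.086]
wrist_force: [0.4, 0.1, -0.8]
opening: 0.398
grasp_force: 0.0
```

```bash
python3 - <<'E'
from h import *
where(); c=lidcam(); cv2.imwrite("pics/end.png",c["frame"]); knob()
E
```

```text
40.3 tcp chest [-68.4 232.3 257.3] cmd [-67.6 183.6  78.5] roterr [-0.001 -0.    -0.   ] Fc [ 0.4  0.1 -0.8] op 34.0 g 0.0
lid bar 127 (array([-139.1,   -5.9,  110.6]), 'deg', np.float64(0.9))
knob 46 [-68.3 180.7  87.9] spread [11. 27.  8.]
```

View pics/end.png

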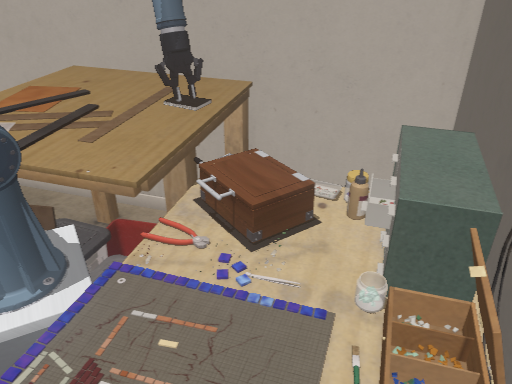

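The chest at (255,190) is shut exactly as at the start, the cutter is gone from the bench, and the gripper at (185,90) is clear.

```bash
python3 -c "
from bench import ctrl
print(ctrl.hand_in())"
```

```text
the job is handed in; nothing more can be done
None
```

The job is handed in at about 40 s of the 72 s limit. The glass cutter lies in the front compartment, the stay was unlocked, and the lid was eased fully shut; the camera reads the same bar height as at the start. I got no verdict back, and the pull reached about 8 N when the stay went taut, close to the tipping limit, but I saw no sign of tipping.

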